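Lock the rotary winder and load it with bobbins

ROBOT

A 6-joint arm with a two-finger parallel gripper is mounted at the origin on the work surface. World frame = base frame: x ahead of the robot, y to its left, z up, the work surface at z = 0. Lengths are in m, angles in rad, forces in N, time in s.
With the tool pointing down it reaches from about 0.25 to 0.775 m from the base axis. Payload 4 kg.
Tool frame: the origin (TCP) lies between the finger pads; the fingertips stand 25 mm ahead of it and the grasp point (between the pads) lies 6 mm ahead of it (robot.tip_reach is the distance from the TCP to the fingertips, in m); z points along the fingers, y is the line along which they close (so a half turn about z gives the same grasp; the last joint's range is limited). The gripper opens to 94 mm and grips with 3 to 60 N. Pads are 16 mm wide; open, the fingers measure 119 mm over their backs; the gripper's body (75 mm by 177 mm) begins 78 mm behind the grasp point.
Start: joints at [1.233, 0.087, 1.371, -0, 1.684, -0.103], TCP at [0.128, 0.535, 0.231] pointing down, gripper open.
Joint ranges: [-3.1, 3.1], [-0.76, 2.03], [0.27, 2.55], [-1.08, 4.22], [0.17, 2.65], [-2.57, 2.57]. Speed limits (rad/s): [2.79, 2.79, 3.14, 3.14, 3.14, 3.14].

INTERFACE

Orientations are given as [roll, pitch, yaw] about the fixed x, y, z axes, in that order (R = Rz(yaw) Ry(pitch) Rx(roll)).
In Python, from bench import sensors, snapshot, camera_info, ticket, robot gives the robot as it stands.
- The arm moves only by the tool arm_command, never from a script. Its argument "plan" is a list of rows, each an object with "grip": the closure, from -1 (fully open) to 1 (shut); "slide": the shift along the tool's x, y, z normalised to -1 to 1, where 1 is 500 mm, a list of three; "spin": the turn about the tool's z normalised to -1 to 1, where 1 is 5 degrees. A call has 1 to 10 rows; each row shifts and turns the commanded pose from where the row before left it, along the tool's axes as they then stand; what a row does not reach is not made up. A row lasts 1/8 s, in which the tool goes at most 62.5 mm and 10.7 degrees, less where a joint would pass 70% of its speed; a pose out of reach is approached as far as the arm can. A call with a number of a shift or a turn outside -1 to 1 is refused whole. A call with a gripper value outside its range is refused whole. The fingers move at their own pace and stop on an object; the grip force is fixed at half the most. Time passes only in rows, so rows that do not move let the fingers close. It gives the time, the measured TCP pose, the force, the opening and the grip force at its end, in the units of the state.
- sensors.get_obs(): the state, without advancing time (a new reading comes with each control period).
- snapshot(name): name is "scene" or "top" or "wrist"; returns the picture (384x512x3 uint8, red, green, blue); there is no depth.
- camera_info(name): a dict with "fx", "fy", "cx", "cy" (pixels), "position" and "rotation" of the camera in the world. Camera axes: x right, y up, looking along -z (the intrinsics and any distortion apply to the point x, -y, -z); pixel columns grow to the right and rows downward; lengths in m; the calibration is good to about 2 mm. The wrist camera is an equidistant fisheye: a pixel r from the principal point sees the ray r / f radians off the axis. A picture is of the moment at which its call begins: read the wrist's pose just before it. camera_info takes no time and is no camera call; for the wrist camera it gives the pose at the moment of the call.
- ticket.close_job(): hands the job in; it is judged then, once.
The state is a dict: "time": time; "joint_positions": joint angles; "qvel": joint speeds; "joint_torque": joint torques, N m; "tool_pos": TCP position; "ee_rot": TCP orientation; "wrist_force": force on the tool from outside, world axes, zero at the start; "wrist_torque": the same for the moment, N m; "width": finger opening in m; "finger_force": force on a finger pad.
Only numpy, scipy, OpenCV 4.12 (cv2) and the standard library are available. Lean on these libraries where they do the work, as an engineer would, in place of code of your own. Each camera call takes 0.05 s, during which the arm holds its last target. There are 200 camera calls.

TASK

Get the bench winder ready for the next batch. First turn its turntable until the two keyways line up with the two brackets, then press both lock plates down into the brackets' spring clips until each sits fully home and flat with its tongue in the keyway, and then stand every empty bobbin that is on the bench on a turntable pin of its own, right down on the table. Leave the crate, the jar and the carton where they are.

Things in the scene. Friction and masses are not known exactly. Their poses are not given: they have to be found in the camera images.
- winder: fixed bench winder. Base plate 196 mm (x) by 312 mm (y), 20 mm thick, origin at the centre of its underside; x, y along its sides, z up. A turntable is in the middle, a bracket for a lock plate at its +y end and one at its -y end
- turntable: round aluminium turntable, 184 mm across, 23 mm thick; origin on its axis at its top face, 45 mm above the bench; turns with the table. Lined up when its y axis lies along the winder's y axis, either way round. Its yaw relative to the winder can go from -0.6 to 3.75 rad and starts between 0.45 and 2.7. It turns either way, stiffly (0.12 N m), and stays where it is left
- keyway (a point): top rim end of the keyway at the turntable's own +y rim; a like one is opposite, at -y. Each is 20 mm wide, open at the rim, 22 mm deep towards the axis, cut through the thickness. Either may face either bracket. A tongue still enters with the table up to 0.045 rad out of line
- blade (a point): top of the upright steel blade on the turntable's axis, for turning it by: flats 14 mm apart (along the table's x), 30 mm wide along the table's y, so that it points at the keyways. This point is 70 mm above the table's face; the lowest 12 mm are a round collar 40 mm across
- pin1 (a point): foot, on the turntable's top face, of an upright pin: 16 mm diameter, 55 mm tall, its top 8 mm tapered to 8 mm diameter. Four pins stand 62 mm from the axis, between the keyways, 88 mm apart; it turns with the table
- pin2 (a point): foot, on the turntable's top face, of an upright pin: 16 mm diameter, 55 mm tall, its top 8 mm tapered to 8 mm diameter. Four pins stand 62 mm from the axis, between the keyways, 88 mm apart; it turns with the table
- pin3 (a point): foot, on the turntable's top face, of an upright pin: 16 mm diameter, 55 mm tall, its top 8 mm tapered to 8 mm diameter. Four pins stand 62 mm from the axis, between the keyways, 88 mm apart; it turns with the table
- pin4 (a point): foot, on the turntable's top face, of an upright pin: 16 mm diameter, 55 mm tall, its top 8 mm tapered to 8 mm diameter. Four pins stand 62 mm from the axis, between the keyways, 88 mm apart; it turns with the table
- seat_L (a point): bracket at the winder's +y end: where a seated plate's origin belongs, 30 mm above the bench, 125 mm from the turntable axis, plate +x towards the axis. It goes straight down, ears into two slots flared at the top (52 mm above the bench), and has 2 mm play along the winder's x. Sprung clips outside of the ears stand 2 mm in the way: push 8 to 20 N. Keyway out of line: it stops 15 mm high
- seat_R (a point): bracket at the winder's -y end: where a seated plate's origin belongs, 30 mm above the bench, 125 mm from the turntable axis, plate +x towards the axis. It goes straight down, ears into two slots flared at the top (52 mm above the bench), and has 2 mm play along the winder's x. Sprung clips outside of the ears stand 2 mm in the way: push 8 to 20 N. Keyway out of line: it stops 15 mm high
- plate1: loose flat steel lock plate, 8 mm thick, about 0.2 kg. Body 52 (x) by 64 mm (y); two ears, 16 mm wide in x, along +y and -y, 100 mm overall; a tongue 12 mm wide along +x, its end 49 mm from the origin. In the middle a black grip block 36 (x) by 14 mm (y), top 48 mm above the underside. Origin: centre of the underside, below the block. Both plates are alike; either fits either bracket
- plate2: loose flat steel lock plate, 8 mm thick, about 0.2 kg. Body 52 (x) by 64 mm (y); two ears, 16 mm wide in x, along +y and -y, 100 mm overall; a tongue 12 mm wide along +x, its end 49 mm from the origin. In the middle a black grip block 36 (x) by 14 mm (y), top 48 mm above the underside. Origin: centre of the underside, below the block. Both plates are alike; either fits either bracket
- plate1_tip (a point): underside of the end of plate1's tongue
- plate2_tip (a point): underside of the end of plate2's tongue
- bobbin1: loose empty plastic bobbin standing upright (absent in some runs): flanges 56 mm across, 45 mm tall, bore 22 mm right through. Origin: centre of the underside, z up along the bore. About 80 g. Fits any pin
- bobbin2: loose empty plastic bobbin standing upright (absent in some runs): flanges 56 mm across, 45 mm tall, bore 22 mm right through. Origin: centre of the underside, z up along the bore. About 80 g. Fits any pin
- bobbin3: loose empty plastic bobbin standing upright (absent in some runs): flanges 56 mm across, 45 mm tall, bore 22 mm right through. Origin: centre of the underside, z up along the bore. About 80 g. Fits any pin
- bobbin4: loose empty plastic bobbin standing upright (absent in some runs): flanges 56 mm across, 45 mm tall, bore 22 mm right through. Origin: centre of the underside, z up along the bore. About 80 g. Fits any pin
- crate: bystander: blue crate of finished coils, 130 by 220 by 60 mm, origin under its centre
- jar: bystander: jar, 64 mm across, 80 mm tall, origin under its centre
- carton: bystander: cardboard carton 110 by 140 by 80 mm, origin under its centre
Not all that is in view belongs to the job. What is shaped like the plate1 but blue is not meant. Leave any blue look-alike of the bobbin3 alone.

How it is judged:
By the outcome, as a careful person would: the job done as asked, in the order asked, and still so for the second after the job is handed in, with the robot touching nothing.
Of bobbin1, bobbin2, bobbin3, bobbin4 only 3 to 4 are there at a start; the rules pass over those that are not, and their reading is None.
At some moment in a run one of plate1, plate2, bobbin1, bobbin2, bobbin3, bobbin4 may be knocked a few centimetres aside while the robot is not near it.
It also fails if it takes over 210 s, if anything falls off the work surface, if the arm or the gripper's body presses on something with over 40 N, if the wrist force passes 120 N, or if a joint passes its speed limit or range.

## Working session

There is one attempt and no reset: what is moved stays moved. The work goes in short steps, Python scripts to look and compute and a tool call to move; the robot and the scene stay as the last step left them, time stands still between calls to the robot, and variables do not carry over. Pictures are saved under pics/ and viewed, at most 14 in all, crops included, and the job is handed in when it is done.

Besides the shell and the picture viewer there is one more tool, called by a JSON object that holds its "op" and its "data". arm_command: Moves the arm, as the interface text tells. Scaled input: -1 to 1 covers 500 mm each way for a shift and 5 degrees each way for a turn. Its arguments: {"type":"object","properties":{"plan":{"type":"array","items":{"type":"object","properties":{"grip":{"type":"number"},"slide":{"type":"array","items":{"type":"number"}},"spin":{"type":"number"}}}}},"required":["plan"]}

```bash
ls; mkdir -p pics; python3 - <<'E'
from bench import sensors, snapshot, camera_info, ticket, robot
import cv2
for n in ("top","scene"):
    i=snapshot(n); cv2.imwrite(f"pics/{n}0.png",i[:,:,::-1]); print(n,camera_info(n))
o=sensors.get_obs(); print(o)
print(camera_info("wrist"))
E
```

```text
pics
top {'fx': 485.89741767521804, 'fy': 485.89741767521804, 'cx': 262.59537254550867, 'cy': 202.59815020009123, 'position': array([0.51748057, 0.01843439, 1.60839728]), 'rotation': array([ 0.05949895,  0.00428457, -1.58404853])}
scene {'fx': 379.63155454688103, 'fy': 379.63155454688103, 'cx': 254.68127939517493, 'cy': 189.13738585817805, 'position': array([0.95792035, 0.54397662, 1.02452826]), 'rotation': array([ 0.60526028, -0.0163794 ,  2.57404113])}
{'time': 0.1, 'joint_positions': array([ 1.23286976e+00,  8.78824267e-02,  1.37206004e+00,  4.57499468e-06,
        1.68358407e+00, -1.03114811e-01]), 'qvel': array([-0.00117557, -0.00113906, -0.00429076,  0.00163298,  0.0003716 ,
        0.000564  ]), 'joint_torque': array([ 1.10777666e-03, -3.41256952e+01, -3.03300583e+01,  7.18842633e-02,
        3.05328949e-02, -8.97791460e-05]), 'tool_pos': array([0.12783179, 0.5344999 , 0.22944229]), 'ee_rot': array([-3.13966951e+00, -2.03581681e-04,  2.90678121e+00]), 'wrist_force': array([-0.14198273,  0.09965044,  0.00916143]), 'wrist_torque': array([ 0.01299338, -0.03257205,  0.01843179]), 'finger_force': 0.0, 'width': 0.09396483428611663}
{'fx': 297.3186396354542, 'fy': 297.3186396354542, 'cx': 257.1023005574064, 'cy': 187.77282241410893, 'position': array([0.06106024, 0.55053156, 0.38382172]), 'rotation': array([-2.36962051e-01,  1.09143310e-03,  1.33593837e+00])}
```

View pics/top0.png

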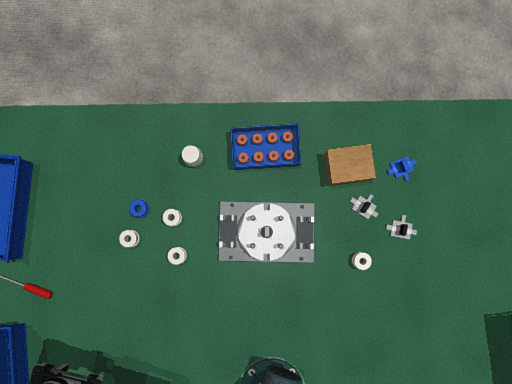

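View pics/scene0.png

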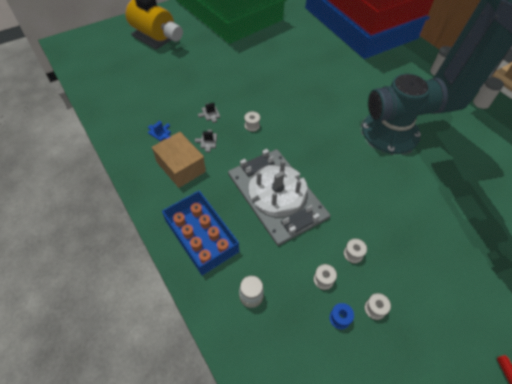

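The top view shows the winder at (267,232) with its keyways about 90° out of line. The white bobbins are at (172,217), (129,239), (177,256) and (362,261), and the grey plates at (364,207) and (402,229). The blue look-alikes are at (139,208) and (403,168).

```bash
cat > h.py <<'E'
from bench import sensors, snapshot, camera_info
import numpy as np, cv2
from scipy.spatial.transform import Rotation as R
class Cam:
    def __init__(s,name):
        c=camera_info(name); s.n=name; s.f=c['fx']; s.c=np.array([c['cx'],c['cy']]); s.p=np.array(c['position']); s.R=R.from_euler('xyz',c['rotation']).as_matrix()
        s.img=snapshot(name)
    def save(s,f): cv2.imwrite(f,s.img[:,:,::-1])
    def ray(s,uv):
        d=(np.asarray(uv,float).reshape(-1,2)-s.c)/s.f
        if s.n=='wrist':
            r=np.linalg.norm(d,axis=1,keepdims=True)+1e-9; v=np.hstack([d/r*np.sin(r),np.cos(r)])
        else: v=np.hstack([d,np.ones((len(d),1))])
        return (v*[1,-1,-1])@s.R.T
    def pt(s,uv,z):
        d=s.ray(uv); return (s.p+d*((z-s.p[2])/d[:,2])[:,None])[:,:2]
    def px(s,P):
        v=((np.asarray(P,float).reshape(-1,3)-s.p)@s.R)*[1,-1,-1]
        if s.n=='wrist':
            n=np.linalg.norm(v[:,:2],axis=1,keepdims=True)+1e-9; return s.c+v[:,:2]/n*np.arctan2(n,v[:,2:])*s.f
        return s.c+v[:,:2]/v[:,2:]*s.f
    def rect(s,cx,cy,half,z,mm=0.5):
        "metric top-down resampling of plane z: returns image, row=-x, col=-y"
        n=int(2*half*1000/mm); g=(np.arange(n)-n/2)*mm/1000
        X,Y=np.meshgrid(cx-g,cy-g,indexing='ij')
        q=s.px(np.stack([X,Y,0*X+z],-1)).reshape(n,n,2).astype(np.float32)
        return cv2.remap(s.img,q[...,0],q[...,1],cv2.INTER_LINEAR)
def obs():
    o=sensors.get_obs(); print('t',o['time'],'tcp',o['tool_pos'].round(4),'rpy',o['ee_rot'].round(4),'w',round(o['width'],4),'F',o['wrist_force'].round(1)); return o
def go(x,y,z=None,yaw=None):
    "slide (units of 500 mm) and spin (5 deg) totals to reach TCP x,y,z with the yaw"
    o=sensors.get_obs(); p=o['tool_pos']; M=R.from_euler('xyz',o['ee_rot']).as_matrix()
    t=np.array([x,y,p[2] if z is None else z]); d=M.T@(t-p)/0.5
    s=0 if yaw is None else -np.degrees((yaw-o['ee_rot'][2]+np.pi)%(2*np.pi)-np.pi)/5
    print('slide',d.round(4),'spin',round(s,3),'(slide done before spin)'); return d,s
def blobs(m,lo,hi):
    n,l,st,c=cv2.connectedComponentsWithStats(m.astype(np.uint8))
    return [(c[i].round(1),st[i,4]) for i in range(1,n) if lo<st[i,4]<hi]
E
python3 - <<'E'
from h import *
c=Cam('top'); h=cv2.cvtColor(c.img,cv2.COLOR_RGB2HSV)
for uv,a in blobs((h[...,1]<60)&(h[...,2]>90)&(np.arange(384)[:,None]>120)&(np.arange(384)[:,None]<330),40,20000): print(uv,a,c.pt(uv,.045).round(3))
for n,u in dict(p1blk=(365,208),p2blk=(402.5,229.5),tab=(267,232)).items(): print(n,c.pt(u,.045).round(3))
go(*c.pt((267,232),.045)[0],.30,np.pi)
E
```

```text
[191.7 155.2] 360 [[0.768 0.252]]
[364.1 206.2] 342 [[ 0.595 -0.303]]
[267.2 231.5] 4804 [[0.518 0.01 ]]
[171.7 217. ] 272 [[0.568 0.317]]
[401.  228.5] 322 [[ 0.521 -0.419]]
[128.9 238.2] 299 [[0.502 0.455]]
[176.7 255.3] 271 [[0.445 0.301]]
[361.7 260.6] 269 [[ 0.421 -0.291]]
[ 11.4 280.3] 48 [[0.372 0.831]]
p1blk [[ 0.589 -0.305]]
p2blk [[ 0.518 -0.424]]
tab [[0.516 0.011]]
slide [-0.9985 -0.838  -0.1396] spin -2.691 (slide done before spin)
```

{"op": "arm_command", "data": {"plan": [{"grip": -1, "slide": [-0.09, -0.075, -0.012], "spin": 0}, {"grip": -1, "slide": [-0.09, -0.075, -0.012], "spin": 0}, {"grip": -1, "slide": [-0.09, -0.075, -0.012], "spin": 0}, {"grip": -1, "slide": [-0.09, -0.075, -0.012], "spin": 0}, {"grip": -1, "slide": [-0.09, -0.075, -0.012], "spin": 0}, {"grip": -1, "slide": [-0.09, -0.075, -0.012], "spin": 0}, {"grip": -1, "slide": [-0.09, -0.075, -0.012], "spin": 0}, {"grip": -1, "slide": [-0.09, -0.075, -0.012], "spin": 0}, {"grip": -1, "slide": [-0.09, -0.075, -0.012], "spin": 0}, {"grip": -1, "slide": [-0.09, -0.075, -0.012], "spin": 0}]}}

```text
time: 1.4
tool_pos: [0.4791, 0.0638, 0.2905]
ee_rot: [3.141, -0.0, 2.907]
wrist_force: [-0.3, 1.1, 0.1]
width: 0.0943
finger_force: 0.0
```

{"op": "arm_command", "data": {"plan": [{"grip": -1, "slide": [-0.09, -0.08, -0.012], "spin": 0}, {"grip": -1, "slide": [0, 0, 0], "spin": -0.9}, {"grip": -1, "slide": [0, 0, 0], "spin": -0.9}, {"grip": -1, "slide": [0, 0, 0], "spin": -0.9}, {"grip": -1, "slide": [0, 0, 0], "spin": 0}, {"grip": -1, "slide": [0, 0, 0], "spin": 0}]}}

```text
time: 2.15
tool_pos: [0.5127, 0.0162, 0.2963]
ee_rot: [3.141, -0.0, 3.141]
wrist_force: [1.6, 0.2, -0.5]
width: 0.0937
finger_force: 0.0
```

```bash
python3 - <<'E'
from h import *
obs(); c=Cam('wrist'); c.save('pics/w1.png')
r=c.rect(.517,.010,.18,.045,.6); cv2.imwrite('pics/r1.png',r[:,:,::-1])
E
```

```text
t 2.15 tcp [0.5127 0.0162 0.2963] rpy [ 3.1415e+00 -3.0000e-04  3.1414e+00] w 0.0937 F [ 1.6  0.2 -0.5]
```

View pics/r1.png

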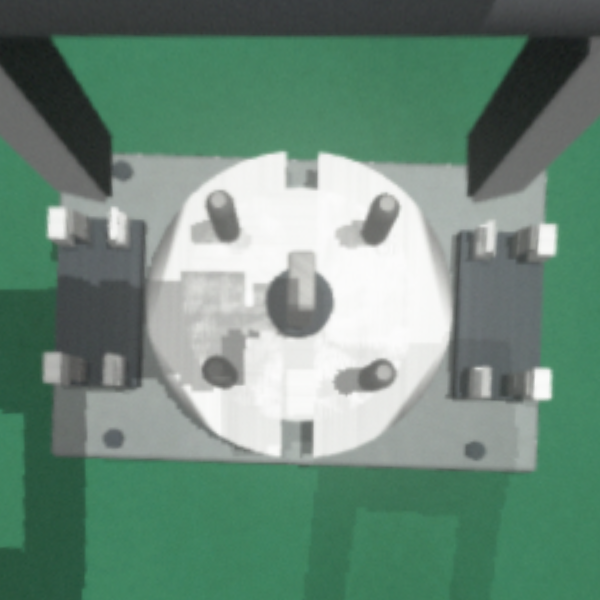

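The keyways point along world x and the winder base is skewed by about 2°. I'll measure both precisely.

```bash
cat >> h.py <<'E'
def winder(c,cx,cy):
    r=c.rect(cx,cy,.19,.02,.5); h=cv2.cvtColor(r,cv2.COLOR_RGB2HSV); g=h[...,1]>90
    n=len(g); cols=np.arange(int(n*.2),int(n*.8)); mid=n//2
    low=np.array([mid+np.argmax(g[mid:,k]) for k in cols])
    k=np.ones(len(cols),bool)
    for _ in range(4):
        p=np.polyfit(cols[k],low[k],1); e=abs(np.polyval(p,cols)-low); k=e<max(1.5,np.median(e)*1.5)
    yaw=-np.arctan(p[0]); bx=-(np.polyval(p,mid)-n/2)*.0005+cx
    lr=[]
    for row in range(int(n*.62),int(n*.68)):
        q=g[row]; lr.append((mid-np.argmax(q[:mid][::-1]),mid+np.argmax(q[mid:])))
    l,rr=np.median(lr,axis=0); row=n*.65
    print('winder yaw deg',np.degrees(yaw),'frac',k.mean(),'len',(rr-l)*.5*np.cos(yaw))
    ex=np.array([np.cos(yaw),np.sin(yaw)]); m=np.array([cx-(row-n/2)*.0005,cy-((l+rr)/2-n/2)*.0005])
    b=np.array([bx,cy])   # point on the -x edge
    ctr=b+ex*.098; ey=np.array([-ex[1],ex[0]]); ctr=ctr+ey*((m-ctr)@ey)
    print('centre',ctr.round(4)); return yaw,ctr
def table(c,cx,cy):
    r=c.rect(cx,cy,.11,.045,.25); v=cv2.GaussianBlur(cv2.cvtColor(r,cv2.COLOR_RGB2GRAY),(5,5),1)
    ci=cv2.HoughCircles(v,cv2.HOUGH_GRADIENT,1,500,param1=100,param2=15,minRadius=360,maxRadius=375)
    if ci is not None:
        u,w,rad=ci[0,0]; n=len(v); print('table',cx-(w-n/2)*.00025,cy-(u-n/2)*.00025,rad*.25)
E
python3 - <<'E'
from h import *
c=Cam('wrist'); winder(c,.514,.010); table(c,.514,.010)
r=c.rect(.514,.010,.11,.045,.25); v=r.mean(2)
for row in (60,80,95,780,795,815): 
    s=v[row,380:500]; d=np.diff(cv2.GaussianBlur(s[None].astype(np.float32),(7,1),2)[0]); print(row,380+d.argmin(),380+d.argmax())
E
```

```text
winder yaw deg -2.0601711467515416 frac 1.0 len 318.2941295634743
centre [0.5136 0.0067]
60 452 435
80 405 481
95 405 481
780 395 470
795 394 470
815 471 406
```

{"op": "arm_command", "data": {"plan": [{"grip": -1, "slide": [-0.0026, -0.0112, 0], "spin": 0.17}, {"grip": -1, "slide": [0, 0, 0.1], "spin": 0}, {"grip": -1, "slide": [0, 0, 0.1], "spin": 0}, {"grip": -1, "slide": [0, 0, 0.1], "spin": 0}, {"grip": -1, "slide": [0, 0, 0.05], "spin": 0}, {"grip": -1, "slide": [0, 0, 0.043], "spin": 0}, {"grip": -1, "slide": [0, 0, 0], "spin": 0}, {"grip": 1, "slide": [0, 0, 0], "spin": 0}, {"grip": 1, "slide": [0, 0, 0], "spin": 0}, {"grip": 1, "slide": [0, 0, 0], "spin": 0}]}}

```text
time: 3.5
tool_pos: [0.5148, 0.0105, 0.1011]
ee_rot: [-3.142, 0.002, 3.128]
wrist_force: [-0.5, 0.0, 0.5]
width: 0.0672
finger_force: 0.0
```

{"op": "arm_command", "data": {"plan": [{"grip": 1, "slide": [0, 0, 0], "spin": 0}, {"grip": 1, "slide": [0, 0, 0], "spin": 0}, {"grip": 1, "slide": [0, 0, 0], "spin": 0}, {"grip": 1, "slide": [0, 0, 0], "spin": 0}, {"grip": 1, "slide": [0, 0, 0], "spin": 0}]}}

```text
time: 4.12
tool_pos: [0.5141, 0.0106, 0.0999]
ee_rot: [3.142, -0.0, 3.128]
wrist_force: [-0.6, -1.0, 0.2]
width: 0.0175
finger_force: 0.0
```

```bash
python3 - <<'E'
from h import *
o=obs(); print(o['finger_force'],o['wrist_torque'],o['joint_positions'])
E
```

```text
t 4.125 tcp [0.5141 0.0106 0.0999] rpy [ 3.1415e+00 -1.0000e-04  3.1276e+00] w 0.0175 F [-0.6 -1.   0.2]
0.0 [ 0.01260118  0.00633304 -0.02295809] [-8.98111232e-02  7.18200035e-02  1.65029473e+00  7.40239888e-05
  1.41954021e+00 -1.64660214e+00]
```

{"op": "arm_command", "data": {"plan": [{"grip": 1, "slide": [0, 0, 0], "spin": 0}, {"grip": 1, "slide": [0, 0, 0], "spin": 0}, {"grip": 1, "slide": [0, 0, 0], "spin": 0}]}}

```text
time: 4.5
tool_pos: [0.5141, 0.0103, 0.0999]
ee_rot: [-3.141, -0.0, 3.127]
wrist_force: [-0.2, -1.3, 0.0]
width: 0.014
finger_force: 30.0
```

{"op": "arm_command", "data": {"plan": [{"grip": 1, "slide": [0, 0, 0], "spin": 1}, {"grip": 1, "slide": [0, 0, 0], "spin": 1}, {"grip": 1, "slide": [0, 0, 0], "spin": 1}, {"grip": 1, "slide": [0, 0, 0], "spin": 1}, {"grip": 1, "slide": [0, 0, 0], "spin": 1}, {"grip": 1, "slide": [0, 0, 0], "spin": 1}, {"grip": 1, "slide": [0, 0, 0], "spin": 1}, {"grip": 1, "slide": [0, 0, 0], "spin": 1}, {"grip": 1, "slide": [0, 0, 0], "spin": 1}]}}

```text
time: 5.62
tool_pos: [0.5145, 0.0111, 0.0999]
ee_rot: [3.14, -0.0, 2.34]
wrist_force: [2.3, 1.0, -0.3]
width: 0.0137
finger_force: 30.0
```

{"op": "arm_command", "data": {"plan": [{"grip": 1, "slide": [0, 0, 0], "spin": 1}, {"grip": 1, "slide": [0, 0, 0], "spin": 1}, {"grip": 1, "slide": [0, 0, 0], "spin": 1}, {"grip": 1, "slide": [0, 0, 0], "spin": 1}, {"grip": 1, "slide": [0, 0, 0], "spin": 1}, {"grip": 1, "slide": [0, 0, 0], "spin": 1}, {"grip": 1, "slide": [0, 0, 0], "spin": 1}, {"grip": 1, "slide": [0, 0, 0], "spin": 1}, {"grip": 1, "slide": [0, 0, 0], "spin": 1}, {"grip": 1, "slide": [0, 0, 0], "spin": 0.25}]}}

```text
time: 6.88
tool_pos: [0.5153, 0.0114, 0.0999]
ee_rot: [3.139, -0.002, 1.535]
wrist_force: [5.8, 2.0, -1.7]
width: 0.0139
finger_force: 30.0
```

{"op": "arm_command", "data": {"plan": [{"grip": 1, "slide": [0, 0, 0], "spin": 0}, {"grip": 1, "slide": [0, 0, 0], "spin": 0}, {"grip": 1, "slide": [0, 0, 0], "spin": 0}]}}

```text
time: 7.25
tool_pos: [0.5154, 0.0114, 0.0999]
ee_rot: [3.139, -0.002, 1.535]
wrist_force: [4.8, 2.1, -2.8]
width: 0.0137
finger_force: 30.0
```

{"op": "arm_command", "data": {"plan": [{"grip": -1, "slide": [0, 0, 0], "spin": 0}, {"grip": -1, "slide": [0, 0, 0], "spin": 0}, {"grip": -1, "slide": [0, 0, 0], "spin": 0}, {"grip": -1, "slide": [0, 0, 0], "spin": 0}, {"grip": -1, "slide": [0, 0, -0.1], "spin": 0}, {"grip": -1, "slide": [0, 0, -0.1], "spin": 0}, {"grip": -1, "slide": [0, 0, -0.1], "spin": 0}, {"grip": -1, "slide": [0, 0, -0.1], "spin": 0}, {"grip": -1, "slide": [0, 0, 0], "spin": 0}, {"grip": -1, "slide": [0, 0, 0], "spin": 0}]}}

```text
time: 8.5
tool_pos: [0.5139, 0.0105, 0.2993]
ee_rot: [-3.141, -0.0, 1.535]
wrist_force: [-0.1, 0.0, -0.3]
width: 0.094
finger_force: 0.0
```

```bash
python3 - <<'E'
from h import *
obs(); c=Cam('wrist'); winder(c,.514,.010); table(c,.514,.010)
r=c.rect(.514,.010,.18,.045,.5); cv2.imwrite('pics/r2.png',r[:,:,::-1])
np.save('r2.npy',c.rect(.514,.010,.11,.045,.25))
E
```

```text
t 8.5 tcp [0.5139 0.0105 0.2993] rpy [-3.1408e+00 -1.0000e-04  1.5350e+00] w 0.094 F [-0.1  0.  -0.3]
winder yaw deg -2.127193432774086 frac 0.9758771929824561 len 324.7760391114824
centre [0.5138 0.0039]
```

View pics/r2.png

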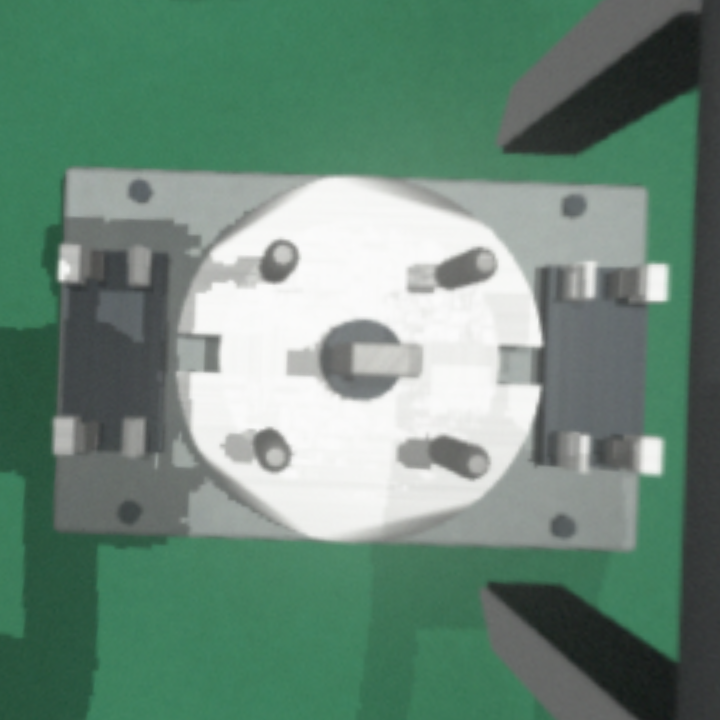

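```bash
python3 - <<'E'
import numpy as np,cv2
v=cv2.GaussianBlur(np.load('r2.npy'),(5,5),1).mean(2)
a=[]
for c in (90,105,120,135,730,745,760,775):
    d=np.diff(v[380:500,c]); a.append((c,(380+d.argmin()+380+d.argmax())/2,d.argmax()-d.argmin())); print(a[-1])
L=np.mean([x[1] for x in a[:4]]);Rr=np.mean([x[1] for x in a[4:]]); print('deg',np.degrees(np.arctan2(Rr-L,640)), 'mid x',.514-((L+Rr)/2-440)*.00025)
from h import *
go(.595,-.303,.26,1.535)
E
```

```text
(90, np.float64(390.5), np.int64(11))
(105, np.float64(424.0), np.int64(76))
(120, np.float64(424.5), np.int64(77))
(135, np.float64(425.0), np.int64(76))
(730, np.float64(450.0), np.int64(76))
(745, np.float64(449.5), np.int64(75))
(760, np.float64(449.5), np.int64(75))
(775, np.float64(451.0), np.int64(76))
deg 3.0409796191033744 mid x 0.51575
slide [-0.621   0.1854  0.0758] spin -0.001 (slide done before spin)
```

{"op": "arm_command", "data": {"plan": [{"grip": -1, "slide": [-0.1, 0.03, 0.012], "spin": 0}, {"grip": -1, "slide": [-0.1, 0.03, 0.012], "spin": 0}, {"grip": -1, "slide": [-0.1, 0.03, 0.012], "spin": 0}, {"grip": -1, "slide": [-0.1, 0.03, 0.012], "spin": 0}, {"grip": -1, "slide": [-0.1, 0.03, 0.012], "spin": 0}, {"grip": -1, "slide": [-0.12, 0.03, 0.012], "spin": 0}, {"grip": -1, "slide": [0, 0, 0], "spin": 0}, {"grip": -1, "slide": [0, 0, 0], "spin": 0}]}}

```text
time: 9.55
tool_pos: [0.5924, -0.302, 0.2617]
ee_rot: [-3.138, -0.003, 1.535]
wrist_force: [-0.0, 0.6, 0.5]
width: 0.0942
finger_force: 0.0
```

```bash
python3 - <<'E'
from h import *
obs(); c=Cam('wrist')
r=c.rect(.55,-.34,.18,.008,.5); cv2.imwrite('pics/r3.png',r[:,:,::-1])
E
```

```text
t 9.55 tcp [ 0.5924 -0.302   0.2617] rpy [-3.1382e+00 -2.8000e-03  1.5347e+00] w 0.0942 F [-0.   0.6  0.5]
```

View pics/r3.png

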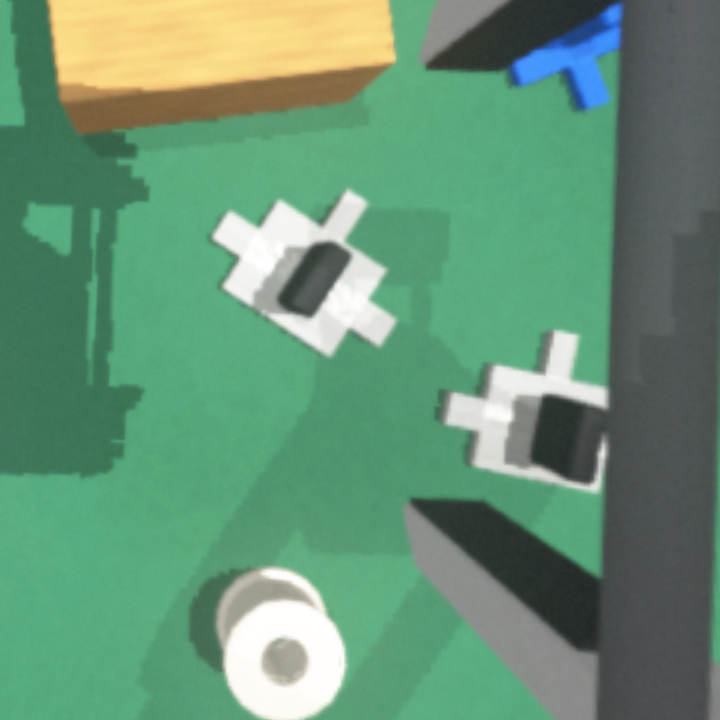

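{"op": "arm_command", "data": {"plan": [{"grip": -1, "slide": [0, 0, 0.02], "spin": -0.99}, {"grip": -1, "slide": [0, 0, 0.02], "spin": -0.99}, {"grip": -1, "slide": [0, 0, 0.02], "spin": -0.99}, {"grip": -1, "slide": [0, 0, 0.02], "spin": -0.99}, {"grip": -1, "slide": [0, 0, 0.02], "spin": -0.99}, {"grip": -1, "slide": [0, 0, 0.02], "spin": -0.99}, {"grip": -1, "slide": [0, 0, 0.02], "spin": -0.99}, {"grip": -1, "slide": [0, 0, 0.02], "spin": -0.99}, {"grip": -1, "slide": [0, 0, 0.02], "spin": -0.99}, {"grip": -1, "slide": [0, 0, 0.02], "spin": -0.99}]}}

```text
time: 10.85
tool_pos: [0.5932, -0.3003, 0.1648]
ee_rot: [3.141, 0.001, 2.404]
wrist_force: [-0.7, 0.4, -0.5]
width: 0.0939
finger_force: 0.0
```

{"op": "arm_command", "data": {"plan": [{"grip": -1, "slide": [0, 0, 0], "spin": -0.99}, {"grip": -1, "slide": [0, 0, 0], "spin": -0.99}, {"grip": -1, "slide": [0, 0, 0], "spin": 0}, {"grip": -1, "slide": [0, 0, 0], "spin": 0}]}}

```text
time: 11.35
tool_pos: [0.5932, -0.3014, 0.1646]
ee_rot: [3.141, 0.001, 2.572]
wrist_force: [-0.7, 0.4, -0.2]
width: 0.0941
finger_force: 0.0
```

```bash
cat >> h.py <<'E'
def plate(c,cx,cy):
    "pose of a bare-steel plate near cx,cy from the body/ears/tongue outline on the plane z=8 mm"
    r=c.rect(cx,cy,.09,.008,.25); h=cv2.cvtColor(r,cv2.COLOR_RGB2HSV); n=len(r)
    m=((h[...,1]<70)|(h[...,2]<60)).astype(np.uint8)   # not green
    m=cv2.morphologyEx(m,cv2.MORPH_OPEN,np.ones((9,9)))
    _,l,st,ce=cv2.connectedComponentsWithStats(m); k=l[n//2,n//2]; m=(l==k).astype(np.uint8)
    ct=max(cv2.findContours(m,0,1)[0],key=cv2.contourArea); rc=cv2.minAreaRect(ct)
    print('area mm2',m.sum()/16,'rect',[round(float(v)*.25,1) for v in rc[1]],rc[2],'centre',cx-(rc[0][1]-n/2)*.00025,cy-(rc[0][0]-n/2)*.00025)
    return r,m
E
python3 - <<'E'
from h import *
obs(); c=Cam('wrist'); r,m=plate(c,.591,-.3125); r[...,0][m==0]=0; cv2.imwrite('pics/r4.png',r[:,:,::-1])
go(.591,-.3125,.038,2.573)
E
```

```text
t 11.35 tcp [ 0.5932 -0.3014  0.1646] rpy [3.1414e+00 9.0000e-04 2.5718e+00] w 0.0941 F [-0.7  0.4 -0.2]
area mm2 4530.625 rect [81.6, 82.7] 78.69007110595703 centre 0.5905240325927734 -0.3118701934814453
slide [-0.0079 -0.0206  0.2529] spin -0.014 (slide done before spin)
```

View pics/r4.png

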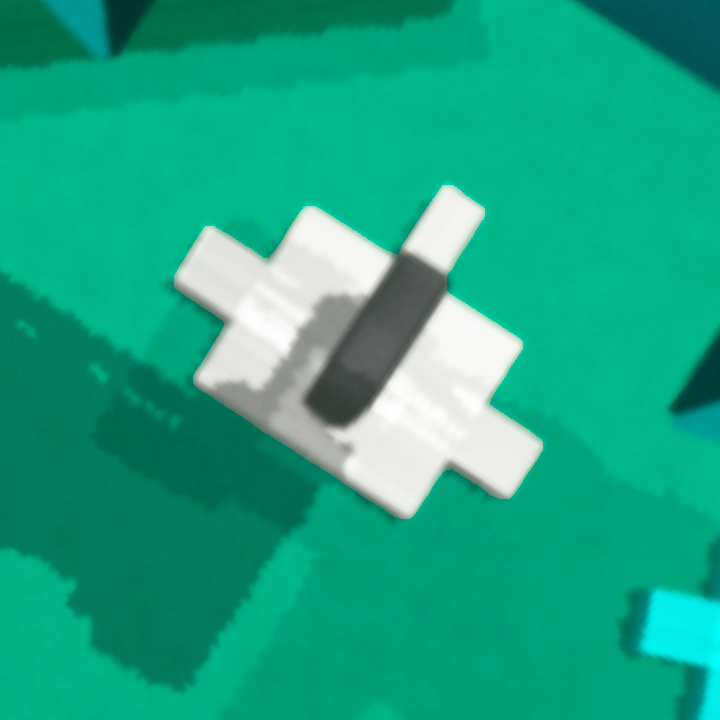

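The rectified view shows plate1 clearly. Its ear ends are at (193,254) and (525,471) and its tongue end at (465,199), so its yaw is about -33.1° and its centre is (0.5904, -0.3123).

{"op": "arm_command", "data": {"plan": [{"grip": -1, "slide": [-0.007, -0.0214, 0], "spin": 0.09}, {"grip": -1, "slide": [0, 0, 0.08], "spin": 0}, {"grip": -1, "slide": [0, 0, 0.08], "spin": 0}, {"grip": -1, "slide": [0, 0, 0.06], "spin": 0}, {"grip": -1, "slide": [0, 0, 0.033], "spin": 0}, {"grip": -1, "slide": [0, 0, 0], "spin": 0}, {"grip": -1, "slide": [0, 0, 0], "spin": 0}, {"grip": 1, "slide": [0, 0, 0], "spin": 0}, {"grip": 1, "slide": [0, 0, 0], "spin": 0}, {"grip": 1, "slide": [0, 0, 0], "spin": 0}]}}

```text
time: 12.65
tool_pos: [0.5904, -0.3134, 0.038]
ee_rot: [3.142, 0.001, 2.564]
wrist_force: [-0.0, -0.1, -0.1]
width: 0.0671
finger_force: 0.0
```

{"op": "arm_command", "data": {"plan": [{"grip": 1, "slide": [0, 0, 0], "spin": 0}, {"grip": 1, "slide": [0, 0, 0], "spin": 0}, {"grip": 1, "slide": [0, 0, 0], "spin": 0}, {"grip": 1, "slide": [0, 0, 0], "spin": 0}, {"grip": 1, "slide": [0, 0, 0], "spin": 0}, {"grip": 1, "slide": [0, 0, 0], "spin": 0}, {"grip": 1, "slide": [0, 0, 0], "spin": 0}]}}

```text
time: 13.52
tool_pos: [0.5903, -0.3132, 0.0374]
ee_rot: [3.141, -0.0, 2.564]
wrist_force: [0.7, 0.8, -0.5]
width: 0.0138
finger_force: 30.0
```

```bash
python3 - <<'E'
from h import *
obs()
a=np.array([.5152,.0103]); w=np.radians(-2.1); ey=np.array([-np.sin(w),np.cos(w)])
print('L',a+.125*ey,'R',a-.125*ey)
E
```

```text
t 13.525 tcp [ 0.5903 -0.3132  0.0374] rpy [ 3.1412 -0.      2.564 ] w 0.0138 F [ 0.7  0.8 -0.5]
L [0.51978046 0.13521605] R [ 0.51061954 -0.11461605]
```

{"op": "arm_command", "data": {"plan": [{"grip": 1, "slide": [0, 0, -0.05], "spin": 0}, {"grip": 1, "slide": [0, 0, -0.1], "spin": 0}, {"grip": 1, "slide": [0, 0, -0.1], "spin": 0}, {"grip": 1, "slide": [0, 0, -0.1], "spin": 0}, {"grip": 1, "slide": [0, 0, -0.05], "spin": 0.98}, {"grip": 1, "slide": [0, 0, 0], "spin": 0.98}, {"grip": 1, "slide": [0, 0, 0], "spin": 0.98}, {"grip": 1, "slide": [0, 0, 0], "spin": 0.98}, {"grip": 1, "slide": [0, 0, 0], "spin": 0.98}, {"grip": 1, "slide": [0, 0, 0], "spin": 0.98}]}}

```text
time: 14.78
tool_pos: [0.5897, -0.3133, 0.2363]
ee_rot: [-3.14, -0.002, 2.048]
wrist_force: [-0.1, -0.7, -1.7]
width: 0.014
finger_force: 30.0
```

{"op": "arm_command", "data": {"plan": [{"grip": 1, "slide": [0, 0, 0], "spin": 1}, {"grip": 1, "slide": [0, 0, 0], "spin": 1}, {"grip": 1, "slide": [0, 0, 0], "spin": 1}, {"grip": 1, "slide": [0, 0, 0], "spin": 1}, {"grip": 1, "slide": [0, 0, 0], "spin": 1}, {"grip": 1, "slide": [0, 0, 0], "spin": 0.92}, {"grip": 1, "slide": [0.1, -0.02, 0], "spin": 0}, {"grip": 1, "slide": [0.1, -0.02, 0], "spin": 0}, {"grip": 1, "slide": [0.1, -0.02, 0], "spin": 0}, {"grip": 1, "slide": [0.1, -0.02, 0], "spin": 0}]}}

```text
time: 16.02
tool_pos: [0.5566, -0.1106, 0.2366]
ee_rot: [-3.14, -0.0, 1.534]
wrist_force: [1.3, -0.8, -2.2]
width: 0.0137
finger_force: 30.0
```

{"op": "arm_command", "data": {"plan": [{"grip": 1, "slide": [0.1, -0.02, 0], "spin": 0}, {"grip": 1, "slide": [0.1, -0.02, 0], "spin": 0}, {"grip": 1, "slide": [0.1, -0.02, 0], "spin": 0}, {"grip": 1, "slide": [0.1, -0.02, 0], "spin": 0}, {"grip": 1, "slide": [0.09, -0.014, 0], "spin": 0}, {"grip": 1, "slide": [0, 0, 0], "spin": 0}, {"grip": 1, "slide": [0, 0, 0], "spin": 0}]}}

```text
time: 16.9
tool_pos: [0.5193, 0.134, 0.237]
ee_rot: [-3.141, 0.001, 1.534]
wrist_force: [0.7, 0.1, -1.7]
width: 0.0141
finger_force: 30.0
```

```bash
python3 - <<'E'
from h import *
o=obs(); go(.5198,.1348,None,1.534); c=Cam('wrist'); z=o['tool_pos'][2]-.038+.001
x,y,_=o['tool_pos']; r=c.rect(x,y,.09,z+.008,.25); cv2.imwrite('pics/r5.png',r[:,:,::-1])
E
```

```text
t 16.9 tcp [0.5193 0.134  0.237 ] rpy [-3.1408e+00  1.1000e-03  1.5342e+00] w 0.0141 F [ 0.7  0.1 -1.7]
slide [ 0.0016  0.0009 -0.    ] spin 0.002 (slide done before spin)
```

View pics/r5.png

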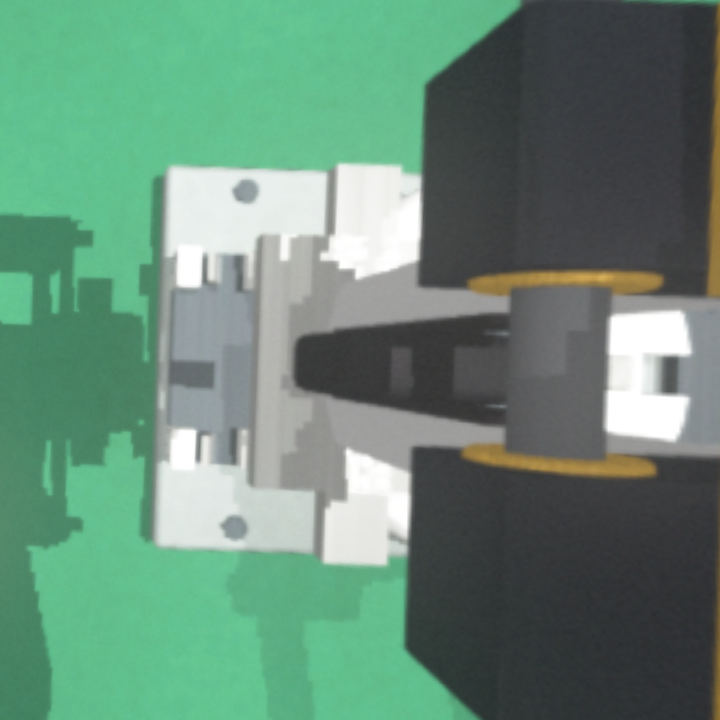

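{"op": "arm_command", "data": {"plan": [{"grip": 1, "slide": [0.002, 0.001, 0.09], "spin": 0}, {"grip": 1, "slide": [0, 0, 0.09], "spin": 0}, {"grip": 1, "slide": [0, 0, 0.07], "spin": 0}, {"grip": 1, "slide": [0, 0, 0.024], "spin": 0}, {"grip": 1, "slide": [0, 0, 0], "spin": 0}, {"grip": 1, "slide": [0, 0, 0.008], "spin": 0}, {"grip": 1, "slide": [0, 0, 0.008], "spin": 0}, {"grip": 1, "slide": [0, 0, 0.008], "spin": 0}, {"grip": 1, "slide": [0, 0, 0], "spin": 0}]}}

```text
time: 18.08
tool_pos: [0.5198, 0.1355, 0.0882]
ee_rot: [-3.141, 0.0, 1.534]
wrist_force: [0.0, -0.2, -1.7]
width: 0.0138
finger_force: 30.0
```

{"op": "arm_command", "data": {"plan": [{"grip": 1, "slide": [0, 0, 0.008], "spin": 0}, {"grip": 1, "slide": [0, 0, 0.008], "spin": 0}, {"grip": 1, "slide": [0, 0, 0], "spin": 0}]}}

```text
time: 18.45
tool_pos: [0.5202, 0.1351, 0.0803]
ee_rot: [3.141, 0.001, 1.534]
wrist_force: [0.5, -2.2, -2.6]
width: 0.0136
finger_force: 30.0
```

{"op": "arm_command", "data": {"plan": [{"grip": 1, "slide": [0, 0, 0.006], "spin": 0}, {"grip": 1, "slide": [0, 0, 0.006], "spin": 0}, {"grip": 1, "slide": [0, 0, 0.006], "spin": 0}, {"grip": 1, "slide": [0, 0, 0.006], "spin": 0}, {"grip": 1, "slide": [0, 0, 0.004], "spin": 0}, {"grip": 1, "slide": [0, 0, 0], "spin": 0}, {"grip": 1, "slide": [0, 0, 0], "spin": 0}]}}

```text
time: 19.32
tool_pos: [0.5206, 0.1359, 0.0674]
ee_rot: [3.141, -0.001, 1.534]
wrist_force: [-0.5, -0.6, 5.2]
width: 0.0136
finger_force: 30.0
```

{"op": "arm_command", "data": {"plan": [{"grip": 1, "slide": [0, 0, 0.004], "spin": 0}, {"grip": 1, "slide": [0, 0, 0.004], "spin": 0}, {"grip": 1, "slide": [0, 0, 0], "spin": 0}, {"grip": 1, "slide": [0, 0, 0], "spin": 0}]}}

```text
time: 19.82
tool_pos: [0.5206, 0.1359, 0.0673]
ee_rot: [3.14, -0.001, 1.534]
wrist_force: [-7.7, -1.6, 22.3]
width: 0.0136
finger_force: 30.0
```

{"op": "arm_command", "data": {"plan": [{"grip": 1, "slide": [0, 0, -0.008], "spin": 0}, {"grip": -1, "slide": [0, 0, 0], "spin": 0}, {"grip": -1, "slide": [0, 0, 0], "spin": 0}, {"grip": -1, "slide": [0, 0, 0], "spin": 0}, {"grip": -1, "slide": [0, 0, 0], "spin": 0}, {"grip": -1, "slide": [0, 0, -0.1], "spin": 0}, {"grip": -1, "slide": [0, 0, -0.1], "spin": 0}, {"grip": -1, "slide": [0, 0, -0.1], "spin": 0}, {"grip": -1, "slide": [0, 0, -0.06], "spin": 0}, {"grip": -1, "slide": [0, 0, 0], "spin": 0}]}}

```text
time: 21.08
tool_pos: [0.5214, 0.1357, 0.2496]
ee_rot: [3.135, -0.001, 1.534]
wrist_force: [-0.4, 0.1, 0.1]
width: 0.0939
finger_force: 0.0
```

```bash
python3 - <<'E'
from h import *
obs(); c=Cam('wrist'); r=c.rect(.515,.06,.16,.038,.5); cv2.imwrite('pics/r6.png',r[:,:,::-1])
go(.521,-.424+.03,.2,None)
E
```

```text
t 21.075 tcp [0.5214 0.1357 0.2496] rpy [ 3.1352e+00 -1.3000e-03  1.5341e+00] w 0.0939 F [-0.4  0.1  0.1]
slide [-1.0584  0.0399  0.0934] spin 0 (slide done before spin)
```

View pics/r6.png

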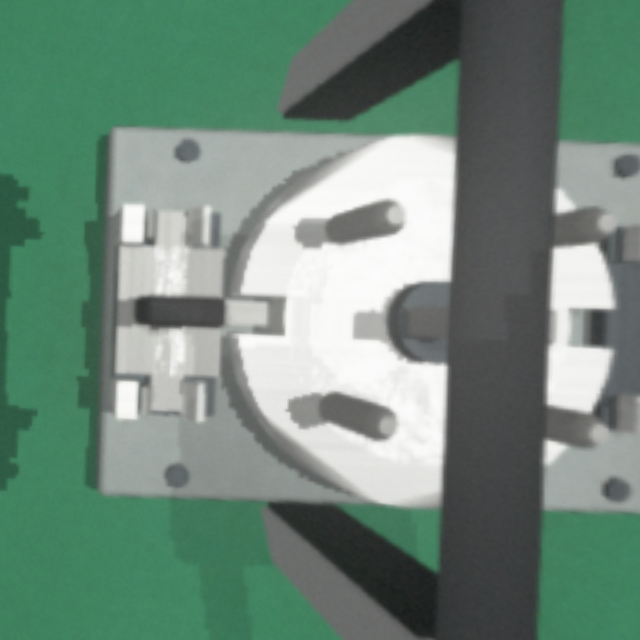

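Plate1 is home, with its tongue in the +y keyway. Next I'll go to plate2.

{"op": "arm_command", "data": {"plan": [{"grip": -1, "slide": [-0.112, 0.0036, 0], "spin": 0}, {"grip": -1, "slide": [-0.112, 0.0036, 0], "spin": 0}, {"grip": -1, "slide": [-0.112, 0.0036, 0], "spin": 0}, {"grip": -1, "slide": [-0.112, 0.0036, 0], "spin": 0}, {"grip": -1, "slide": [-0.112, 0.0036, 0], "spin": 0}, {"grip": -1, "slide": [-0.112, 0.0036, 0], "spin": 0}, {"grip": -1, "slide": [-0.112, 0.0036, 0], "spin": 0}, {"grip": -1, "slide": [-0.112, 0.0036, 0], "spin": 0}, {"grip": -1, "slide": [-0.112, 0.0036, 0], "spin": 0}, {"grip": -1, "slide": [-0.112, 0.0036, 0], "spin": 0}]}}

```text
time: 22.38
tool_pos: [0.5166, -0.4259, 0.2427]
ee_rot: [-3.138, -0.004, 1.534]
wrist_force: [1.3, -0.2, 1.2]
width: 0.0941
finger_force: 0.0
```

{"op": "arm_command", "data": {"plan": [{"grip": -1, "slide": [0, 0, 0.016], "spin": 1}, {"grip": -1, "slide": [0, 0, 0.016], "spin": 1}, {"grip": -1, "slide": [0, 0, 0.016], "spin": 1}, {"grip": -1, "slide": [0, 0, 0.016], "spin": 1}, {"grip": -1, "slide": [0, 0, 0.016], "spin": 1}, {"grip": -1, "slide": [0, 0, 0.016], "spin": 1}, {"grip": -1, "slide": [0, 0, 0.016], "spin": 1}, {"grip": -1, "slide": [0, 0, 0.016], "spin": 1}, {"grip": -1, "slide": [0, 0, 0.016], "spin": 1}, {"grip": -1, "slide": [0, 0, 0], "spin": 1}]}}

```text
time: 23.62
tool_pos: [0.5161, -0.4234, 0.1694]
ee_rot: [-3.134, 0.001, 0.658]
wrist_force: [-0.3, -0.1, -0.2]
width: 0.0941
finger_force: 0.0
```

{"op": "arm_command", "data": {"plan": [{"grip": -1, "slide": [0, 0, 0], "spin": 1}, {"grip": -1, "slide": [0, 0, 0], "spin": 1}, {"grip": -1, "slide": [0, 0, 0], "spin": 1}, {"grip": -1, "slide": [0, 0, 0], "spin": 1}, {"grip": -1, "slide": [0, 0, 0], "spin": 1}, {"grip": -1, "slide": [0, 0, 0], "spin": 1}, {"grip": -1, "slide": [0, 0, 0], "spin": 1}, {"grip": -1, "slide": [0, 0, 0], "spin": 1}, {"grip": -1, "slide": [0, 0, 0], "spin": 1}, {"grip": -1, "slide": [0, 0, 0], "spin": 0.5}]}}

```text
time: 24.88
tool_pos: [0.5164, -0.4238, 0.1706]
ee_rot: [-3.138, 0.005, -0.169]
wrist_force: [-0.1, 0.2, -0.3]
width: 0.0937
finger_force: 0.0
```

{"op": "arm_command", "data": {"plan": [{"grip": -1, "slide": [0, 0, 0], "spin": 0}, {"grip": -1, "slide": [0, 0, 0], "spin": 0}]}}

```text
time: 25.12
tool_pos: [0.517, -0.4243, 0.1726]
ee_rot: [-3.14, 0.002, -0.167]
wrist_force: [0.2, -0.1, 0.3]
width: 0.0941
finger_force: 0.0
```

```bash
python3 - <<'E'
from h import *
obs(); c=Cam('wrist'); r,m=plate(c,.519,-.424); r[...,0][m==0]=0; cv2.imwrite('pics/r7.png',r[:,:,::-1])
E
```

```text
t 25.125 tcp [ 0.517  -0.4243  0.1726] rpy [-3.1398e+00  2.4000e-03 -1.6700e-01] w 0.0941 F [ 0.2 -0.1  0.3]
area mm2 4478.0 rect [82.2, 81.8] 56.929325103759766 centre 0.5159893341064453 -0.43305055236816403
```

View pics/r7.png

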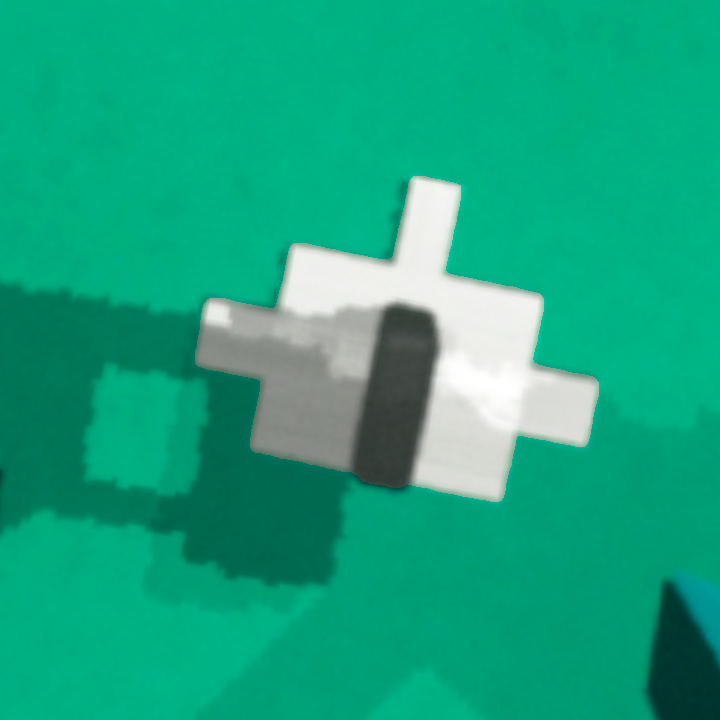

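Plate2's ear ends are at (201,331) and (592,412) and its tongue end at (435,181). That puts its centre at (0.5161, -0.4333) with a yaw of -11.6°.

{"op": "arm_command", "data": {"plan": [{"grip": -1, "slide": [0.0012, 0.018, 0], "spin": 0.4}, {"grip": -1, "slide": [0, 0, 0.09], "spin": 0}, {"grip": -1, "slide": [0, 0, 0.09], "spin": 0}, {"grip": -1, "slide": [0, 0, 0.06], "spin": 0}, {"grip": -1, "slide": [0, 0, 0.03], "spin": 0}, {"grip": -1, "slide": [0, 0, 0], "spin": 0}, {"grip": -1, "slide": [0, 0, 0], "spin": 0}, {"grip": 1, "slide": [0, 0, 0], "spin": 0}, {"grip": 1, "slide": [0, 0, 0], "spin": 0}, {"grip": 1, "slide": [0, 0, 0], "spin": 0}]}}

```text
time: 26.42
tool_pos: [0.5168, -0.4339, 0.04]
ee_rot: [3.141, -0.001, -0.202]
wrist_force: [0.8, 0.7, -0.2]
width: 0.0678
finger_force: 0.0
```

{"op": "arm_command", "data": {"plan": [{"grip": 1, "slide": [0, 0, 0], "spin": 0}, {"grip": 1, "slide": [0, 0, 0], "spin": 0}, {"grip": 1, "slide": [0, 0, 0], "spin": 0}, {"grip": 1, "slide": [0, 0, 0], "spin": 0}, {"grip": 1, "slide": [0, 0, 0], "spin": 0}, {"grip": 1, "slide": [0, 0, 0], "spin": 0}, {"grip": 1, "slide": [0, 0, 0], "spin": 0}]}}

```text
time: 27.3
tool_pos: [0.5166, -0.4336, 0.0394]
ee_rot: [-3.141, 0.0, -0.202]
wrist_force: [0.4, 1.1, -0.1]
width: 0.014
finger_force: 30.0
```

{"op": "arm_command", "data": {"plan": [{"grip": 1, "slide": [0, 0, -0.05], "spin": 0}, {"grip": 1, "slide": [0, 0, -0.1], "spin": 0}, {"grip": 1, "slide": [0, 0, -0.1], "spin": -0.99}, {"grip": 1, "slide": [0, 0, -0.1], "spin": -0.99}, {"grip": 1, "slide": [0, 0, -0.05], "spin": -0.99}, {"grip": 1, "slide": [0, 0, 0], "spin": -0.99}, {"grip": 1, "slide": [0, 0, 0], "spin": -0.99}, {"grip": 1, "slide": [0, 0, 0], "spin": -0.99}, {"grip": 1, "slide": [0, 0, 0], "spin": -0.99}, {"grip": 1, "slide": [0, 0, 0], "spin": -0.99}]}}

```text
time: 28.55
tool_pos: [0.5163, -0.4335, 0.238]
ee_rot: [-3.139, 0.001, 0.491]
wrist_force: [-1.1, -0.0, -3.1]
width: 0.0135
finger_force: 30.0
```

{"op": "arm_command", "data": {"plan": [{"grip": 1, "slide": [0, 0, 0], "spin": -1}, {"grip": 1, "slide": [0, 0, 0], "spin": -1}, {"grip": 1, "slide": [0, 0, 0], "spin": -1}, {"grip": 1, "slide": [0, 0, 0], "spin": -1}, {"grip": 1, "slide": [0, 0, 0], "spin": -1}, {"grip": 1, "slide": [0, 0, 0], "spin": -1}, {"grip": 1, "slide": [0, 0, 0], "spin": -1}, {"grip": 1, "slide": [0, 0, 0], "spin": -1}, {"grip": 1, "slide": [0, 0, 0], "spin": -1}, {"grip": 1, "slide": [0, 0, 0], "spin": -1}]}}

```text
time: 29.8
tool_pos: [0.5163, -0.4335, 0.238]
ee_rot: [-3.14, -0.001, 1.364]
wrist_force: [-0.3, -1.0, -2.4]
width: 0.0137
finger_force: 30.0
```

{"op": "arm_command", "data": {"plan": [{"grip": 1, "slide": [0, 0, 0], "spin": -1}, {"grip": 1, "slide": [0, 0, 0], "spin": -0.98}, {"grip": 1, "slide": [0.1, -0.0055, 0], "spin": 0}, {"grip": 1, "slide": [0.1, -0.0055, 0], "spin": 0}, {"grip": 1, "slide": [0.1, -0.0055, 0], "spin": 0}, {"grip": 1, "slide": [0.1, -0.0055, 0], "spin": 0}, {"grip": 1, "slide": [0.1, -0.0055, 0], "spin": 0}, {"grip": 1, "slide": [0.1, -0.0055, 0], "spin": 0}, {"grip": 1, "slide": [0.04, 0, 0], "spin": 0}, {"grip": 1, "slide": [0, 0, 0], "spin": 0}]}}

```text
time: 31.05
tool_pos: [0.5118, -0.1127, 0.2391]
ee_rot: [-3.141, 0.001, 1.536]
wrist_force: [-0.1, -1.1, -3.3]
width: 0.014
finger_force: 30.0
```

```bash
python3 - <<'E'
from h import *
obs(); go(.5112,-.1137,.1,1.534)
E
```

```text
t 31.05 tcp [ 0.5118 -0.1127  0.2391] rpy [-3.1411e+00  5.0000e-04  1.5362e+00] w 0.014 F [-0.1 -1.1 -3.3]
slide [-0.0019 -0.001   0.2782] spin 0.025 (slide done before spin)
```

{"op": "arm_command", "data": {"plan": [{"grip": 1, "slide": [-0.002, -0.001, 0.09], "spin": 0.02}, {"grip": 1, "slide": [0, 0, 0.09], "spin": 0}, {"grip": 1, "slide": [0, 0, 0.07], "spin": 0}, {"grip": 1, "slide": [0, 0, 0.028], "spin": 0}, {"grip": 1, "slide": [0, 0, 0], "spin": 0}, {"grip": 1, "slide": [0, 0, 0.008], "spin": 0}, {"grip": 1, "slide": [0, 0, 0.008], "spin": 0}, {"grip": 1, "slide": [0, 0, 0.008], "spin": 0}, {"grip": 1, "slide": [0, 0, 0.008], "spin": 0}, {"grip": 1, "slide": [0, 0, 0], "spin": 0}]}}

```text
time: 32.3
tool_pos: [0.5112, -0.1139, 0.0841]
ee_rot: [-3.141, -0.001, 1.533]
wrist_force: [0.8, -0.2, -2.4]
width: 0.0135
finger_force: 30.0
```

{"op": "arm_command", "data": {"plan": [{"grip": 1, "slide": [0, 0, 0.006], "spin": 0}, {"grip": 1, "slide": [0, 0, 0.006], "spin": 0}, {"grip": 1, "slide": [0, 0, 0], "spin": 0}]}}

```text
time: 32.67
tool_pos: [0.5119, -0.1143, 0.0811]
ee_rot: [3.14, 0.0, 1.533]
wrist_force: [-3.2, 3.3, 8.3]
width: 0.0142
finger_force: 30.0
```

{"op": "arm_command", "data": {"plan": [{"grip": 1, "slide": [0, 0, 0.005], "spin": 0}, {"grip": 1, "slide": [0, 0, 0.005], "spin": 0}, {"grip": 1, "slide": [0, 0, 0], "spin": 0}]}}

```text
time: 33.05
tool_pos: [0.5122, -0.1147, 0.0739]
ee_rot: [3.139, 0.001, 1.533]
wrist_force: [1.5, 0.9, 0.6]
width: 0.014
finger_force: 30.0
```

Past the clips. I'll carry on down to the stop.

{"op": "arm_command", "data": {"plan": [{"grip": 1, "slide": [0, 0, 0.005], "spin": 0}, {"grip": 1, "slide": [0, 0, 0.005], "spin": 0}, {"grip": 1, "slide": [0, 0, 0.005], "spin": 0}, {"grip": 1, "slide": [0, 0, 0.003], "spin": 0}, {"grip": 1, "slide": [0, 0, 0], "spin": 0}, {"grip": 1, "slide": [0, 0, 0], "spin": 0}]}}

```text
time: 33.8
tool_pos: [0.5115, -0.1146, 0.0693]
ee_rot: [3.141, 0.001, 1.533]
wrist_force: [-8.5, 2.2, 21.7]
width: 0.0139
finger_force: 30.0
```

{"op": "arm_command", "data": {"plan": [{"grip": 1, "slide": [0, 0, -0.007], "spin": 0}, {"grip": -1, "slide": [0, 0, 0], "spin": 0}, {"grip": -1, "slide": [0, 0, 0], "spin": 0}, {"grip": -1, "slide": [0, 0, 0], "spin": 0}, {"grip": -1, "slide": [0, 0, 0], "spin": 0}, {"grip": -1, "slide": [0, 0, -0.1], "spin": 0}, {"grip": -1, "slide": [0, 0, -0.1], "spin": 0}, {"grip": -1, "slide": [0, 0, -0.1], "spin": 0}, {"grip": -1, "slide": [-0.09, -0.042, 0], "spin": 0}, {"grip": -1, "slide": [-0.09, -0.042, 0], "spin": 0}]}}

```text
time: 35.05
tool_pos: [0.4659, -0.2034, 0.219]
ee_rot: [3.14, 0.001, 1.534]
wrist_force: [0.7, -0.5, -0.3]
width: 0.0936
finger_force: 0.0
```

{"op": "arm_command", "data": {"plan": [{"grip": -1, "slide": [-0.09, -0.042, 0], "spin": 0}, {"grip": -1, "slide": [-0.09, -0.042, 0], "spin": 0}, {"grip": -1, "slide": [0, 0, 0], "spin": 0}, {"grip": -1, "slide": [0, 0, 0], "spin": 0}]}}

```text
time: 35.55
tool_pos: [0.4206, -0.2907, 0.2178]
ee_rot: [3.142, -0.001, 1.532]
wrist_force: [0.8, -0.7, -1.5]
width: 0.0938
finger_force: 0.0
```

```bash
cat >> h.py <<'E'
def bobbin(c,cx,cy,z=.045,half=.07):
    r=c.rect(cx,cy,half,z,.25); n=len(r); h=cv2.cvtColor(r,cv2.COLOR_RGB2HSV)
    v=cv2.GaussianBlur(np.where(h[...,1]>80,0,h[...,2]).astype(np.uint8),(7,7),2)
    ci=cv2.HoughCircles(v,cv2.HOUGH_GRADIENT,1,300,param1=80,param2=15,minRadius=106,maxRadius=118)
    if ci is None: print('no bobbin'); return r
    u,w,rad=ci[0,0]; x,y=cx-(w-n/2)*.00025,cy-(u-n/2)*.00025
    print('bobbin',x,y,'r mm',rad*.25); return x,y
E
python3 - <<'E'
from h import *
obs(); c=Cam('wrist')
b=bobbin(c,.421,-.291)
if len(b)==2: go(*b,.028,1.534)
r=c.rect(.48,-.2,.16,.045,.5); cv2.imwrite('pics/r8.png',r[:,:,::-1])
t=Cam('top'); t.save('pics/top1.png')
h=cv2.cvtColor(t.img,cv2.COLOR_RGB2HSV)
for uv,a in blobs((h[...,1]<60)&(h[...,2]>90)&(np.arange(384)[:,None]>120)&(np.arange(384)[:,None]<330),150,20000): print(uv,a,t.pt(uv,.045).round(3))
E
```

```text
t 35.55 tcp [ 0.4206 -0.2907  0.2178] rpy [ 3.1415e+00 -9.0000e-04  1.5320e+00] w 0.0938 F [ 0.8 -0.7 -1.5]
bobbin 0.416625 -0.296375 r mm 28.525
slide [-0.0129 -0.008   0.3797] spin -0.01 (slide done before spin)
[191.7 155.3] 366 [[0.767 0.252]]
[266.  231.3] 5416 [[0.518 0.014]]
[171.7 217. ] 273 [[0.568 0.317]]
[129.  238.2] 300 [[0.502 0.455]]
[176.7 255.3] 277 [[0.445 0.301]]
[360.9 260.6] 251 [[ 0.421 -0.288]]
```

View pics/r8.png

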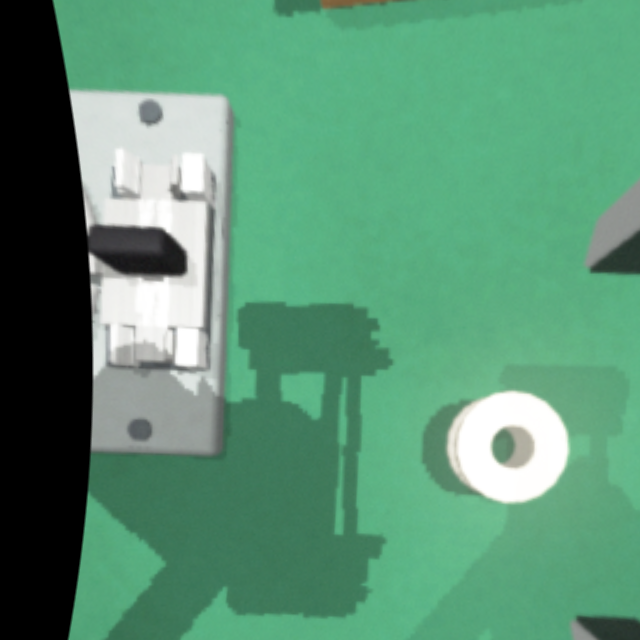

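Plate2 is seated too. The bobbin is at (0.4166, -0.2964).

{"op": "arm_command", "data": {"plan": [{"grip": -1, "slide": [-0.013, -0.008, 0.09], "spin": 0}, {"grip": -1, "slide": [0, 0, 0.09], "spin": 0}, {"grip": -1, "slide": [0, 0, 0.09], "spin": 0}, {"grip": -1, "slide": [0, 0, 0.07], "spin": 0}, {"grip": -1, "slide": [0, 0, 0.038], "spin": 0}, {"grip": -1, "slide": [0, 0, 0], "spin": 0}, {"grip": 1, "slide": [0, 0, 0], "spin": 0}, {"grip": 1, "slide": [0, 0, 0], "spin": 0}, {"grip": 1, "slide": [0, 0, 0], "spin": 0}, {"grip": 1, "slide": [0, 0, 0], "spin": 0}]}}

```text
time: 36.9
tool_pos: [0.4164, -0.2974, 0.0293]
ee_rot: [3.141, 0.0, 1.532]
wrist_force: [1.2, -0.3, 0.3]
width: 0.0574
finger_force: 0.4
```

{"op": "arm_command", "data": {"plan": [{"grip": 1, "slide": [0, 0, 0], "spin": 0}, {"grip": 1, "slide": [0, 0, 0], "spin": 0}, {"grip": 1, "slide": [0, 0, -0.05], "spin": 0}, {"grip": 1, "slide": [0, 0, -0.1], "spin": 0}, {"grip": 1, "slide": [0, 0, -0.1], "spin": 0}, {"grip": 1, "slide": [0, 0, -0.05], "spin": 0}, {"grip": 1, "slide": [0, 0, 0], "spin": 0}]}}

```text
time: 37.78
tool_pos: [0.417, -0.2982, 0.1811]
ee_rot: [3.138, 0.003, 1.532]
wrist_force: [0.5, 0.4, -0.8]
width: 0.0564
finger_force: 30.0
```

```bash
python3 - <<'E'
from h import *
o=obs(); print(o['finger_force']); go(.4704,-.0319,.2,1.534)
E
```

```text
t 37.775 tcp [ 0.417  -0.2982  0.1811] rpy [3.1380e+00 3.1000e-03 1.5322e+00] w 0.0564 F [ 0.5  0.4 -0.8]
29.99943999107927
slide [ 0.5362  0.0863 -0.0392] spin -0.02 (slide done before spin)
```

{"op": "arm_command", "data": {"plan": [{"grip": 1, "slide": [0.107, 0.0173, 0], "spin": 0}, {"grip": 1, "slide": [0.107, 0.0173, 0], "spin": 0}, {"grip": 1, "slide": [0.107, 0.0173, 0], "spin": 0}, {"grip": 1, "slide": [0.107, 0.0173, 0], "spin": 0}, {"grip": 1, "slide": [0.106, 0.0173, 0], "spin": 0}, {"grip": 1, "slide": [0, 0, 0], "spin": 0}, {"grip": 1, "slide": [0, 0, 0], "spin": 0}, {"grip": 1, "slide": [0, 0, 0.06], "spin": 0}, {"grip": 1, "slide": [0, 0, 0.04], "spin": 0}, {"grip": 1, "slide": [0, 0, 0], "spin": 0}]}}

```text
time: 39.02
tool_pos: [0.4678, -0.0335, 0.1264]
ee_rot: [-3.136, -0.001, 1.53]
wrist_force: [-0.3, -0.4, 0.0]
width: 0.0567
finger_force: 30.0
```

```bash
python3 - <<'E'
from h import *
o=obs(); go(.4704,-.0329,.075,1.534)
c=Cam('wrist'); x,y,z=o['tool_pos']; r=c.rect(x,y,.08,.1,.25); cv2.imwrite('pics/r9.png',r[:,:,::-1])
E
```

```text
t 39.025 tcp [ 0.4678 -0.0335  0.1264] rpy [-3.1360e+00 -5.0000e-04  1.5296e+00] w 0.0567 F [-0.3 -0.4  0. ]
slide [0.0013 0.0057 0.1027] spin -0.051 (slide done before spin)
```

{"op": "arm_command", "data": {"plan": [{"grip": 1, "slide": [0.001, 0.004, 0], "spin": 0}, {"grip": 1, "slide": [0, 0, 0], "spin": 0}, {"grip": 1, "slide": [0, 0, 0.015], "spin": 0}, {"grip": 1, "slide": [0, 0, 0.015], "spin": 0}, {"grip": 1, "slide": [0, 0, 0], "spin": 0}]}}

```text
time: 39.7
tool_pos: [0.4709, -0.0315, 0.1128]
ee_rot: [-3.139, -0.0, 1.533]
wrist_force: [-0.2, 0.2, -0.3]
width: 0.0568
finger_force: 30.0
```

{"op": "arm_command", "data": {"plan": [{"grip": 1, "slide": [0, -0.001, 0.025], "spin": 0}, {"grip": 1, "slide": [0, 0, 0.025], "spin": 0}, {"grip": 1, "slide": [0, 0, 0.015], "spin": 0}, {"grip": 1, "slide": [0, 0, 0.005], "spin": 0}, {"grip": 1, "slide": [0, 0, 0.003], "spin": 0}, {"grip": 1, "slide": [0, 0, 0], "spin": 0}, {"grip": 1, "slide": [0, 0, 0], "spin": 0}]}}

```text
time: 40.58
tool_pos: [0.4715, -0.0318, 0.0779]
ee_rot: [3.141, 0.0, 1.532]
wrist_force: [-0.1, 0.3, 0.0]
width: 0.0563
finger_force: 30.0
```

{"op": "arm_command", "data": {"plan": [{"grip": 1, "slide": [0, 0, 0.004], "spin": 0}, {"grip": 1, "slide": [0, 0, 0.003], "spin": 0}, {"grip": 1, "slide": [0, 0, 0], "spin": 0}, {"grip": 1, "slide": [0, 0, 0], "spin": 0}]}}

```text
time: 41.08
tool_pos: [0.4713, -0.0317, 0.0743]
ee_rot: [3.141, -0.0, 1.532]
wrist_force: [-0.8, -0.9, 2.9]
width: 0.0567
finger_force: 30.0
```

{"op": "arm_command", "data": {"plan": [{"grip": -0.5, "slide": [0, 0, 0], "spin": 0}, {"grip": -0.5, "slide": [0, 0, 0], "spin": 0}, {"grip": -0.5, "slide": [0, 0, 0], "spin": 0}, {"grip": -0.5, "slide": [0, 0, 0], "spin": 0}, {"grip": -0.5, "slide": [0, 0, -0.06], "spin": 0}, {"grip": -0.5, "slide": [0, 0, -0.08], "spin": 0}, {"grip": -1, "slide": [0, 0, -0.09], "spin": 0}, {"grip": -1, "slide": [0, 0, -0.09], "spin": 0}, {"grip": -1, "slide": [0.11, -0.013, 0], "spin": 0}, {"grip": -1, "slide": [0.11, -0.013, 0], "spin": 0}]}}

```text
time: 42.32
tool_pos: [0.4628, 0.0794, 0.235]
ee_rot: [3.139, -0.0, 1.53]
wrist_force: [-0.3, -0.2, -0.1]
width: 0.094
finger_force: 0.0
```

{"op": "arm_command", "data": {"plan": [{"grip": -1, "slide": [0.11, -0.013, 0], "spin": 0}, {"grip": -1, "slide": [0.11, -0.013, 0], "spin": 0}, {"grip": -1, "slide": [0.11, -0.013, 0], "spin": 0}, {"grip": -1, "slide": [0.11, -0.013, 0], "spin": 0}, {"grip": -1, "slide": [0, 0, 0], "spin": 0}, {"grip": -1, "slide": [0, 0, 0], "spin": 0}, {"grip": -1, "slide": [0, 0, 0], "spin": 0}]}}

```text
time: 43.2
tool_pos: [0.4453, 0.2982, 0.2341]
ee_rot: [3.141, 0.0, 1.53]
wrist_force: [0.2, 0.2, 0.4]
width: 0.094
finger_force: 0.0
```

```bash
python3 - <<'E'
from h import *
obs(); c=Cam('wrist')
b=bobbin(c,.445,.301)
if len(b)==2: go(*b,.029,1.534)
t=Cam('top'); h=cv2.cvtColor(t.img,cv2.COLOR_RGB2HSV)
for uv,a in blobs((h[...,1]<60)&(h[...,2]>90)&(np.arange(384)[:,None]>120)&(np.arange(384)[:,None]<330),150,20000): print(uv,a,t.pt(uv,.045).round(3))
E
```

```text
t 43.2 tcp [0.4453 0.2982 0.2341] rpy [3.1413e+00 3.0000e-04 1.5304e+00] w 0.094 F [0.2 0.2 0.4]
bobbin 0.441375 0.302625 r mm 29.075
slide [ 0.0086 -0.0085  0.4104] spin -0.044 (slide done before spin)
[191.7 155.3] 364 [[0.767 0.252]]
[266.5 231.5] 5454 [[0.518 0.013]]
[171.7 216.9] 276 [[0.569 0.317]]
[118.8 237. ] 305 [[0.506 0.487]]
[177.2 255.3] 262 [[0.445 0.3  ]]
```

One bobbin has been knocked to about (0.506, 0.487), so I'll re-measure it when I get there. Next I'll grasp this one.

{"op": "arm_command", "data": {"plan": [{"grip": -1, "slide": [0.0086, -0.0085, 0.09], "spin": -0.04}, {"grip": -1, "slide": [0, 0, 0.1], "spin": 0}, {"grip": -1, "slide": [0, 0, 0.1], "spin": 0}, {"grip": -1, "slide": [0, 0, 0.08], "spin": 0}, {"grip": -1, "slide": [0, 0, 0.04], "spin": 0}, {"grip": -1, "slide": [0, 0, 0], "spin": 0}, {"grip": 1, "slide": [0, 0, 0], "spin": 0}, {"grip": 1, "slide": [0, 0, 0], "spin": 0}, {"grip": 1, "slide": [0, 0, 0], "spin": 0}, {"grip": 1, "slide": [0, 0, 0], "spin": 0}]}}

```text
time: 44.55
tool_pos: [0.441, 0.3041, 0.0293]
ee_rot: [3.141, -0.0, 1.536]
wrist_force: [-0.0, 0.7, -0.6]
width: 0.0576
finger_force: 0.3
```

{"op": "arm_command", "data": {"plan": [{"grip": 1, "slide": [0, 0, 0], "spin": 0}, {"grip": 1, "slide": [0, 0, 0], "spin": 0}, {"grip": 1, "slide": [0, 0, 0], "spin": 0}]}}

```text
time: 44.92
tool_pos: [0.4411, 0.3041, 0.0293]
ee_rot: [3.141, -0.0, 1.536]
wrist_force: [-0.8, -0.5, 2.6]
width: 0.0556
finger_force: 29.6
```

{"op": "arm_command", "data": {"plan": [{"grip": 1, "slide": [0, 0, -0.05], "spin": 0}, {"grip": 1, "slide": [0, 0, -0.1], "spin": 0}, {"grip": 1, "slide": [0, 0, -0.1], "spin": 0}, {"grip": 1, "slide": [0, 0, -0.05], "spin": 0}, {"grip": 1, "slide": [0, 0, 0], "spin": 0}, {"grip": 1, "slide": [0, 0, 0], "spin": 0}]}}

```text
time: 45.68
tool_pos: [0.4399, 0.3035, 0.1769]
ee_rot: [-3.139, 0.002, 1.536]
wrist_force: [-0.0, 0.1, -1.3]
width: 0.055
finger_force: 29.6
```

```bash
python3 - <<'E'
from h import *
o=obs(); print(o['finger_force']); go(.4740,.0557,.178,1.534)
E
```

```text
t 45.675 tcp [0.4399 0.3035 0.1769] rpy [-3.1386e+00  1.6000e-03  1.5359e+00] w 0.055 F [-0.   0.1 -1.3]
29.62943520862609
slide [-0.493   0.0854 -0.0017] spin 0.021 (slide done before spin)
```

{"op": "arm_command", "data": {"plan": [{"grip": 1, "slide": [-0.098, 0.017, 0], "spin": 0}, {"grip": 1, "slide": [-0.098, 0.017, 0], "spin": 0}, {"grip": 1, "slide": [-0.098, 0.017, 0], "spin": 0}, {"grip": 1, "slide": [-0.098, 0.017, 0], "spin": 0}, {"grip": 1, "slide": [-0.098, 0.017, 0], "spin": 0}, {"grip": 1, "slide": [0, 0, 0], "spin": 0}, {"grip": 1, "slide": [0, 0, 0.06], "spin": 0}, {"grip": 1, "slide": [0, 0, 0.02], "spin": 0}, {"grip": 1, "slide": [0, 0, 0], "spin": 0}, {"grip": 1, "slide": [0, 0, 0], "spin": 0}]}}

```text
time: 46.92
tool_pos: [0.4751, 0.0582, 0.1396]
ee_rot: [3.141, -0.0, 1.537]
wrist_force: [0.3, -0.4, -0.7]
width: 0.0557
finger_force: 29.6
```

```bash
python3 - <<'E'
from h import *
o=obs(); go(.4743,.0572,.0745,1.534)
E
```

```text
t 46.925 tcp [0.4751 0.0582 0.1396] rpy [ 3.1407e+00 -2.0000e-04  1.5368e+00] w 0.0557 F [ 0.3 -0.4 -0.7]
slide [-0.0021 -0.0017  0.1302] spin 0.032 (slide done before spin)
```

{"op": "arm_command", "data": {"plan": [{"grip": 1, "slide": [-0.002, -0.0015, 0], "spin": 0.03}, {"grip": 1, "slide": [0, 0, 0.02], "spin": 0}, {"grip": 1, "slide": [0, 0, 0.02], "spin": 0}, {"grip": 1, "slide": [0, 0, 0], "spin": 0}]}}

```text
time: 47.42
tool_pos: [0.4729, 0.0566, 0.1174]
ee_rot: [-3.138, 0.0, 1.533]
wrist_force: [-0.1, -0.1, -0.7]
width: 0.0556
finger_force: 29.6
```

{"op": "arm_command", "data": {"plan": [{"grip": 1, "slide": [0, 0, 0.02], "spin": 0}, {"grip": 1, "slide": [0, 0, 0.02], "spin": 0}, {"grip": 1, "slide": [0, 0, 0.02], "spin": 0}, {"grip": 1, "slide": [0, 0, 0.015], "spin": 0}, {"grip": 1, "slide": [0, 0, 0.01], "spin": 0}, {"grip": 1, "slide": [0, 0, 0.005], "spin": 0}, {"grip": 1, "slide": [0, 0, 0], "spin": 0}, {"grip": 1, "slide": [0, 0, 0], "spin": 0}]}}

```text
time: 48.42
tool_pos: [0.4743, 0.0567, 0.0743]
ee_rot: [3.141, -0.0, 1.533]
wrist_force: [0.3, 0.6, -0.4]
width: 0.0554
finger_force: 29.6
```

{"op": "arm_command", "data": {"plan": [{"grip": -0.5, "slide": [0, 0, 0], "spin": 0}, {"grip": -0.5, "slide": [0, 0, 0], "spin": 0}, {"grip": -0.5, "slide": [0, 0, 0], "spin": 0}, {"grip": -0.5, "slide": [0, 0, 0], "spin": 0}, {"grip": -0.5, "slide": [0, 0, -0.06], "spin": 0}, {"grip": -0.5, "slide": [0, 0, -0.08], "spin": 0}, {"grip": -1, "slide": [0, 0, -0.09], "spin": 0}, {"grip": -1, "slide": [0, 0, -0.09], "spin": 0}, {"grip": -1, "slide": [0.105, 0.034, 0], "spin": 0}, {"grip": -1, "slide": [0.105, 0.034, 0], "spin": 0}]}}

```text
time: 49.68
tool_pos: [0.5129, 0.161, 0.2354]
ee_rot: [3.139, -0.001, 1.531]
wrist_force: [0.3, 0.7, 0.4]
width: 0.0938
finger_force: 0.0
```

{"op": "arm_command", "data": {"plan": [{"grip": -1, "slide": [0.105, 0.034, 0], "spin": 0}, {"grip": -1, "slide": [0.105, 0.034, 0], "spin": 0}, {"grip": -1, "slide": [0.105, 0.034, 0], "spin": 0}, {"grip": -1, "slide": [0, 0, 0], "spin": 0}, {"grip": -1, "slide": [0, 0, 0], "spin": 0}, {"grip": -1, "slide": [0, 0, 0], "spin": 0}]}}

```text
time: 50.42
tool_pos: [0.5687, 0.3145, 0.2348]
ee_rot: [3.141, -0.0, 1.532]
wrist_force: [0.5, -0.1, -0.4]
width: 0.0939
finger_force: 0.0
```

```bash
python3 - <<'E'
from h import *
obs(); c=Cam('wrist')
b=bobbin(c,.568,.317)
if len(b)==2: go(*b,.029,1.534)
E
```

```text
t 50.425 tcp [0.5687 0.3145 0.2348] rpy [ 3.1407e+00 -1.0000e-04  1.5317e+00] w 0.0939 F [ 0.5 -0.1 -0.4]
bobbin 0.56537503 0.318625 r mm 29.35
slide [ 0.008  -0.0075  0.4119] spin -0.028 (slide done before spin)
```

{"op": "arm_command", "data": {"plan": [{"grip": -1, "slide": [0.007, -0.0075, 0.09], "spin": 0}, {"grip": -1, "slide": [0, 0, 0.1], "spin": 0}, {"grip": -1, "slide": [0, 0, 0.1], "spin": 0}, {"grip": -1, "slide": [0, 0, 0.08], "spin": 0}, {"grip": -1, "slide": [0, 0, 0.04], "spin": 0}, {"grip": -1, "slide": [0, 0, 0], "spin": 0}, {"grip": 1, "slide": [0, 0, 0], "spin": 0}, {"grip": 1, "slide": [0, 0, 0], "spin": 0}, {"grip": 1, "slide": [0, 0, 0], "spin": 0}, {"grip": 1, "slide": [0, 0, 0], "spin": 0}]}}

```text
time: 51.72
tool_pos: [0.5654, 0.3196, 0.0295]
ee_rot: [3.141, -0.0, 1.533]
wrist_force: [0.8, -0.2, 1.1]
width: 0.0578
finger_force: 0.3
```

{"op": "arm_command", "data": {"plan": [{"grip": 1, "slide": [0, 0, 0], "spin": 0}, {"grip": 1, "slide": [0, 0, 0], "spin": 0}, {"grip": 1, "slide": [0, 0, 0], "spin": 0}]}}

```text
time: 52.1
tool_pos: [0.5654, 0.3196, 0.0295]
ee_rot: [3.141, -0.0, 1.533]
wrist_force: [-0.3, -0.6, 3.2]
width: 0.0562
finger_force: 30.0
```

{"op": "arm_command", "data": {"plan": [{"grip": 1, "slide": [0, 0, -0.05], "spin": 0}, {"grip": 1, "slide": [0, 0, -0.1], "spin": 0}, {"grip": 1, "slide": [0, 0, -0.1], "spin": 0}, {"grip": 1, "slide": [0, 0, -0.05], "spin": 0}, {"grip": 1, "slide": [0, 0, 0], "spin": 0}, {"grip": 1, "slide": [0, 0, 0], "spin": 0}]}}

```text
time: 52.85
tool_pos: [0.5642, 0.319, 0.1765]
ee_rot: [-3.138, 0.002, 1.533]
wrist_force: [-0.2, 0.5, -0.5]
width: 0.0562
finger_force: 30.0
```

```bash
python3 - <<'E'
from h import *
o=obs(); print(o['finger_force']); go(.5613,.0525,.178,1.534)
E
```

```text
t 52.85 tcp [0.5642 0.319  0.1765] rpy [-3.1381e+00  1.6000e-03  1.5333e+00] w 0.0562 F [-0.2  0.5 -0.5]
29.999484987929463
slide [-0.5329  0.0141 -0.0022] spin -0.008 (slide done before spin)
```

{"op": "arm_command", "data": {"plan": [{"grip": 1, "slide": [-0.106, 0.0026, 0], "spin": 0}, {"grip": 1, "slide": [-0.106, 0.0026, 0], "spin": 0}, {"grip": 1, "slide": [-0.106, 0.0026, 0], "spin": 0}, {"grip": 1, "slide": [-0.106, 0.0026, 0], "spin": 0}, {"grip": 1, "slide": [-0.106, 0.0026, 0], "spin": 0}, {"grip": 1, "slide": [0, 0, 0], "spin": 0}, {"grip": 1, "slide": [0, 0, 0.06], "spin": 0}, {"grip": 1, "slide": [0, 0, 0.02], "spin": 0}, {"grip": 1, "slide": [0, 0, 0], "spin": 0}, {"grip": 1, "slide": [0, 0, 0], "spin": 0}]}}

```text
time: 54.1
tool_pos: [0.5621, 0.055, 0.1396]
ee_rot: [3.141, -0.0, 1.534]
wrist_force: [0.6, -0.5, -0.5]
width: 0.0562
finger_force: 30.0
```

```bash
python3 - <<'E'
from h import *
o=obs(); go(.5615,.0535,.0745,1.534)
E
```

```text
t 54.1 tcp [0.5621 0.055  0.1396] rpy [ 3.1406e+00 -2.0000e-04  1.5342e+00] w 0.0562 F [ 0.6 -0.5 -0.5]
slide [-0.0032 -0.0012  0.1302] spin 0.002 (slide done before spin)
```

{"op": "arm_command", "data": {"plan": [{"grip": 1, "slide": [-0.003, -0.001, 0], "spin": 0}, {"grip": 1, "slide": [0, 0, 0.02], "spin": 0}, {"grip": 1, "slide": [0, 0, 0.02], "spin": 0}, {"grip": 1, "slide": [0, 0, 0], "spin": 0}]}}

```text
time: 54.6
tool_pos: [0.5601, 0.0529, 0.1172]
ee_rot: [-3.138, 0.0, 1.533]
wrist_force: [0.3, -1.5, -0.7]
width: 0.0563
finger_force: 30.0
```

{"op": "arm_command", "data": {"plan": [{"grip": 1, "slide": [0, 0, 0.02], "spin": 0}, {"grip": 1, "slide": [0, 0, 0.02], "spin": 0}, {"grip": 1, "slide": [0, 0, 0.02], "spin": 0}, {"grip": 1, "slide": [0, 0, 0.015], "spin": 0}, {"grip": 1, "slide": [0, 0, 0.01], "spin": 0}, {"grip": 1, "slide": [0, 0, 0.005], "spin": 0}, {"grip": 1, "slide": [0, 0, 0], "spin": 0}, {"grip": 1, "slide": [0, 0, 0], "spin": 0}]}}

```text
time: 55.6
tool_pos: [0.5614, 0.0529, 0.0744]
ee_rot: [3.141, -0.0, 1.533]
wrist_force: [0.8, -0.0, 0.7]
width: 0.056
finger_force: 30.0
```

{"op": "arm_command", "data": {"plan": [{"grip": -0.5, "slide": [0, 0, 0], "spin": 0}, {"grip": -0.5, "slide": [0, 0, 0], "spin": 0}, {"grip": -0.5, "slide": [0, 0, 0], "spin": 0}, {"grip": -0.5, "slide": [0, 0, 0], "spin": 0}, {"grip": -0.5, "slide": [0, 0, -0.06], "spin": 0}, {"grip": -0.5, "slide": [0, 0, -0.08], "spin": 0}, {"grip": -1, "slide": [0, 0, -0.09], "spin": 0}, {"grip": -1, "slide": [0, 0, -0.09], "spin": 0}, {"grip": -1, "slide": [0.108, -0.018, 0], "spin": 0}, {"grip": -1, "slide": [0.108, -0.018, 0], "spin": 0}]}}

```text
time: 56.85
tool_pos: [0.5476, 0.1621, 0.2352]
ee_rot: [3.139, -0.001, 1.531]
wrist_force: [0.5, -0.5, -0.4]
width: 0.0942
finger_force: 0.0
```

{"op": "arm_command", "data": {"plan": [{"grip": -1, "slide": [0.108, -0.018, 0], "spin": 0}, {"grip": -1, "slide": [0.108, -0.018, 0], "spin": 0}, {"grip": -1, "slide": [0.108, -0.018, 0], "spin": 0}, {"grip": -1, "slide": [0.108, -0.018, 0], "spin": 0}, {"grip": -1, "slide": [0.108, -0.018, 0], "spin": 0}, {"grip": -1, "slide": [0.108, -0.018, 0], "spin": 0}, {"grip": -1, "slide": [0, 0, 0], "spin": 0}, {"grip": -1, "slide": [0, 0, 0], "spin": 0}, {"grip": -1, "slide": [0, 0, 0], "spin": 0}]}}

```text
time: 57.98
tool_pos: [0.5061, 0.4858, 0.2346]
ee_rot: [3.141, -0.0, 1.531]
wrist_force: [-0.6, 0.3, 0.8]
width: 0.0939
finger_force: 0.0
```

```bash
python3 - <<'E'
from h import *
obs(); c=Cam('wrist')
b=bobbin(c,.506,.487)
if len(b)==2: go(*b,.029,1.534)
t=Cam('top'); h=cv2.cvtColor(t.img,cv2.COLOR_RGB2HSV); t.save('pics/top2.png')
for uv,a in blobs((h[...,1]<60)&(h[...,2]>90)&(np.arange(384)[:,None]>120)&(np.arange(384)[:,None]<330),100,20000): print(uv,a,t.pt(uv,.045).round(3))
E
```

```text
t 57.975 tcp [0.5061 0.4858 0.2346] rpy [ 3.1410e+00 -1.0000e-04  1.5313e+00] w 0.0939 F [-0.6  0.3  0.8]
bobbin 0.50312495 0.491375 r mm 29.075
slide [ 0.0108 -0.0069  0.4115] spin -0.033 (slide done before spin)
[191.7 155.4] 365 [[0.767 0.252]]
[266.6 231.5] 5437 [[0.518 0.012]]
[118.7 236.9] 306 [[0.507 0.488]]
```

{"op": "arm_command", "data": {"plan": [{"grip": -1, "slide": [0.0098, -0.007, 0.09], "spin": 0}, {"grip": -1, "slide": [0, 0, 0.1], "spin": 0}, {"grip": -1, "slide": [0, 0, 0.1], "spin": 0}, {"grip": -1, "slide": [0, 0, 0.08], "spin": 0}, {"grip": -1, "slide": [0, 0, 0.04], "spin": 0}, {"grip": -1, "slide": [0, 0, 0], "spin": 0}, {"grip": 1, "slide": [0, 0, 0], "spin": 0}, {"grip": 1, "slide": [0, 0, 0], "spin": 0}, {"grip": 1, "slide": [0, 0, 0], "spin": 0}, {"grip": 1, "slide": [0, 0, 0], "spin": 0}]}}

```text
time: 59.32
tool_pos: [0.5023, 0.4925, 0.0294]
ee_rot: [3.141, -0.001, 1.533]
wrist_force: [0.4, -0.0, 0.5]
width: 0.0572
finger_force: 0.2
```

{"op": "arm_command", "data": {"plan": [{"grip": 1, "slide": [0, 0, 0], "spin": 0}, {"grip": 1, "slide": [0, 0, 0], "spin": 0}, {"grip": 1, "slide": [0, 0, 0], "spin": 0}]}}

```text
time: 59.7
tool_pos: [0.5023, 0.4925, 0.0294]
ee_rot: [3.141, -0.001, 1.533]
wrist_force: [0.6, 0.4, 2.4]
width: 0.0552
finger_force: 29.9
```

{"op": "arm_command", "data": {"plan": [{"grip": 1, "slide": [0, 0, -0.05], "spin": 0}, {"grip": 1, "slide": [0, 0, -0.1], "spin": 0}, {"grip": 1, "slide": [0, 0, -0.1], "spin": 0}, {"grip": 1, "slide": [0, 0, -0.07], "spin": 0}, {"grip": 1, "slide": [0, 0, 0], "spin": 0}, {"grip": 1, "slide": [0, 0, 0], "spin": 0}]}}

```text
time: 60.45
tool_pos: [0.5013, 0.4918, 0.1863]
ee_rot: [-3.139, 0.003, 1.533]
wrist_force: [0.6, -0.3, -1.3]
width: 0.0548
finger_force: 29.9
```

```bash
python3 - <<'E'
from h import *
o=obs(); print(o['finger_force']); go(.5581,-.0351,.188,1.534)
E
```

```text
t 60.45 tcp [0.5013 0.4918 0.1863] rpy [-3.1386e+00  2.5000e-03  1.5333e+00] w 0.0548 F [ 0.6 -0.3 -1.3]
29.88113663624972
slide [-1.0487  0.153  -0.0012] spin -0.009 (slide done before spin)
```

{"op": "arm_command", "data": {"plan": [{"grip": 1, "slide": [-0.1047, 0.0153, 0], "spin": 0}, {"grip": 1, "slide": [-0.1047, 0.0153, 0], "spin": 0}, {"grip": 1, "slide": [-0.1047, 0.0153, 0], "spin": 0}, {"grip": 1, "slide": [-0.1047, 0.0153, 0], "spin": 0}, {"grip": 1, "slide": [-0.1047, 0.0153, 0], "spin": 0}, {"grip": 1, "slide": [-0.1047, 0.0153, 0], "spin": 0}, {"grip": 1, "slide": [-0.1047, 0.0153, 0], "spin": 0}, {"grip": 1, "slide": [-0.1047, 0.0153, 0], "spin": 0}, {"grip": 1, "slide": [-0.1047, 0.0153, 0], "spin": 0}, {"grip": 1, "slide": [-0.1047, 0.0153, 0], "spin": 0}]}}

```text
time: 61.7
tool_pos: [0.5573, -0.0351, 0.1853]
ee_rot: [-3.136, -0.001, 1.533]
wrist_force: [-0.1, -0.1, -1.1]
width: 0.0546
finger_force: 29.9
```

{"op": "arm_command", "data": {"plan": [{"grip": 1, "slide": [0, 0, 0], "spin": 0}, {"grip": 1, "slide": [0, 0, 0.06], "spin": 0}, {"grip": 1, "slide": [0, 0, 0.035], "spin": 0}, {"grip": 1, "slide": [0, 0, 0], "spin": 0}, {"grip": 1, "slide": [0, 0, 0], "spin": 0}]}}

```text
time: 62.32
tool_pos: [0.5591, -0.033, 0.1418]
ee_rot: [3.141, -0.0, 1.534]
wrist_force: [0.6, -0.0, -0.5]
width: 0.0547
finger_force: 29.9
```

```bash
python3 - <<'E'
from h import *
o=obs(); go(.5582,-.0340,.0745,1.534)
E
```

```text
t 62.325 tcp [ 0.5591 -0.033   0.1418] rpy [ 3.1412e+00 -2.0000e-04  1.5342e+00] w 0.0547 F [ 0.6 -0.  -0.5]
slide [-0.002  -0.0018  0.1346] spin 0.002 (slide done before spin)
```

{"op": "arm_command", "data": {"plan": [{"grip": 1, "slide": [-0.002, -0.0015, 0.004], "spin": 0}, {"grip": 1, "slide": [0, 0, 0.02], "spin": 0}, {"grip": 1, "slide": [0, 0, 0.02], "spin": 0}, {"grip": 1, "slide": [0, 0, 0], "spin": 0}]}}

```text
time: 62.82
tool_pos: [0.5571, -0.0345, 0.1178]
ee_rot: [-3.138, -0.001, 1.533]
wrist_force: [0.5, -0.8, -0.8]
width: 0.0548
finger_force: 29.9
```

{"op": "arm_command", "data": {"plan": [{"grip": 1, "slide": [0, 0, 0.02], "spin": 0}, {"grip": 1, "slide": [0, 0, 0.02], "spin": 0}, {"grip": 1, "slide": [0, 0, 0.02], "spin": 0}, {"grip": 1, "slide": [0, 0, 0.015], "spin": 0}, {"grip": 1, "slide": [0, 0, 0.01], "spin": 0}, {"grip": 1, "slide": [0, 0, 0.005], "spin": 0}, {"grip": 1, "slide": [0, 0, 0], "spin": 0}, {"grip": 1, "slide": [0, 0, 0], "spin": 0}]}}

```text
time: 63.82
tool_pos: [0.5584, -0.0347, 0.0748]
ee_rot: [3.141, 0.0, 1.533]
wrist_force: [-0.1, 0.2, -0.6]
width: 0.0546
finger_force: 29.9
```

Now I'll release, lift clear, back the arm off towards the robot and inspect.

{"op": "arm_command", "data": {"plan": [{"grip": -0.5, "slide": [0, 0, 0], "spin": 0}, {"grip": -0.5, "slide": [0, 0, 0], "spin": 0}, {"grip": -0.5, "slide": [0, 0, 0], "spin": 0}, {"grip": -0.5, "slide": [0, 0, 0], "spin": 0}, {"grip": -0.5, "slide": [0, 0, -0.06], "spin": 0}, {"grip": -0.5, "slide": [0, 0, -0.08], "spin": 0}, {"grip": -1, "slide": [0, 0, -0.1], "spin": 0}, {"grip": -1, "slide": [0, 0, -0.1], "spin": 0}, {"grip": -1, "slide": [0, 0, -0.1], "spin": 0}, {"grip": -1, "slide": [0, -0.1, 0], "spin": 0}]}}

```text
time: 65.08
tool_pos: [0.5114, -0.0335, 0.299]
ee_rot: [3.132, 0.001, 1.533]
wrist_force: [-0.1, -0.3, 0.2]
width: 0.0943
finger_force: 0.0
```

{"op": "arm_command", "data": {"plan": [{"grip": -1, "slide": [0, -0.1, 0], "spin": 0}, {"grip": -1, "slide": [-0.05, -0.1, 0], "spin": 0}, {"grip": -1, "slide": [-0.05, 0, 0], "spin": 0}, {"grip": -1, "slide": [0, 0, 0], "spin": 0}, {"grip": -1, "slide": [0, 0, 0], "spin": 0}]}}

```text
time: 65.7
tool_pos: [0.4066, -0.0786, 0.2945]
ee_rot: [3.142, -0.001, 1.533]
wrist_force: [0.5, 0.0, -0.1]
width: 0.0941
finger_force: 0.0
```

```bash
python3 - <<'E'
from h import *
obs(); c=Cam('wrist'); a=c.rect(.515,.01,.17,.06,.85); s=Cam('scene').img[130:260,210:350]; s=cv2.resize(s,(430,400),interpolation=cv2.INTER_CUBIC)
a=cv2.resize(a,(400,400))[:, :370]; cv2.imwrite('pics/fin.png',np.hstack([a,s])[:,:,::-1])
E
```

```text
t 65.7 tcp [ 0.4066 -0.0786  0.2945] rpy [ 3.1415e+00 -7.0000e-04  1.5332e+00] w 0.0941 F [ 0.5  0.  -0.1]
```

View pics/fin.png

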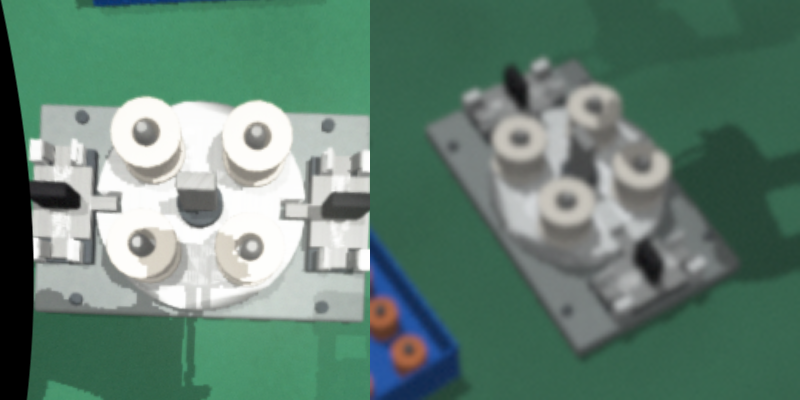

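The last picture shows all four bobbins level on their pins, at about (147,135), (257,138), (143,245) and (250,250), with the pin tips showing through. Both tongues are in their keyways.

```bash
python3 -c "
from bench import ticket
print(ticket.close_job())"
```

```text
the job is handed in; nothing more can be done
None
```

The job is done and handed in: the turntable is lined up, both lock plates are home in their clips with their tongues in the keyways, and all four bobbins are standing on their own pins.

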